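Lock the marked press dies away in the combination case

TASK

Unlock the die case by turning its three dials one at a time until each red pointer meets the yellow mark on its ring, and only then slide the steel cover fully open, leaving the dials as set. Turn over every brass die on the bench so that its white face is up, lay each one that shows a red disc flat in the case's compartment, still face up, and leave the plain ones lying face up on the bench. Finally slide the cover fully shut again with the dials still on their marks, and leave the spool, the jar and the whetstone alone.

Things in the scene. Friction and masses are not known exactly. Their poses are not given: they have to be found in the camera images.
- case: Fixed grey steel die case, 270 (its x) x 360 (its y) x 50 mm tall; origin at the centre of its underside. Its x axis points roughly away from the robot, y to the left. Dial centres lie at x -85 mm, y -115 (right), 0 (middle), +115 mm (left). Behind the right half of the dial deck is an open compartment, 125 mm in x by 170 mm in y inside, with 20 mm walls, under a sliding steel cover.
- case_in (a point): Centre of the compartment's inner floor, 6 mm above the bench (44 mm below the case's top); axes as the case's.
- cover (a joint): Travel of the steel cover (6 mm thick, just above the case's top) in m: 0 = shut over the compartment, grows as it slides along the case's +y (to the left) to 0.17 = fully open, over the case's solid left half. It stays where left; about 1.5 N of friction.
- cover_grip (a point): Middle of the cover's black grip: an upright bar on the cover's centre, 70 mm along the case's x, 12 mm thick along y, 30 mm tall, this point half-way up. It moves with the cover.
- dial_right (a joint): Angle of the right combination dial in rad, counter-clockwise seen from above, range -1.3 to 1.3; at 0 its red pointer points along the case's +x. About 0.03 N m of friction; it stays where left.
- dial_right_grip (a point): On the vertical axis of the right dial, half-way up its aluminium bar grip (46 mm long along the pointer, 12 mm thick, 26 mm tall); the grip stands on a black disc of 60 mm diameter whose top is 13 mm below this point. Its x axis is the pointer's direction.
- dial_right_tip (a point): Tip of the red pointer on the right dial's disc, 31 mm from the dial's axis, along the grip.
- mark_right (a point): Inner end of the yellow code mark on the fixed white scale ring round the right dial, 32 mm from the dial's axis; the code is set where the pointer's tip meets it. It stands within about 0.8 rad of the case's +x direction and differs from start to start.
- dial_middle (a joint): Angle of the middle combination dial in rad, counter-clockwise seen from above, range -1.3 to 1.3; at 0 its red pointer points along the case's +x. About 0.03 N m of friction; it stays where left.
- dial_middle_grip (a point): On the vertical axis of the middle dial, half-way up its aluminium bar grip (46 mm long along the pointer, 12 mm thick, 26 mm tall); the grip stands on a black disc of 60 mm diameter whose top is 13 mm below this point. Its x axis is the pointer's direction.
- dial_middle_tip (a point): Tip of the red pointer on the middle dial's disc, 31 mm from the dial's axis, along the grip.
- mark_middle (a point): Inner end of the yellow code mark on the fixed white scale ring round the middle dial, 32 mm from the dial's axis; the code is set where the pointer's tip meets it. It stands within about 0.8 rad of the case's +x direction and differs from start to start.
- dial_left (a joint): Angle of the left combination dial in rad, counter-clockwise seen from above, range -1.3 to 1.3; at 0 its red pointer points along the case's +x. About 0.03 N m of friction; it stays where left.
- dial_left_grip (a point): On the vertical axis of the left dial, half-way up its aluminium bar grip (46 mm long along the pointer, 12 mm thick, 26 mm tall); the grip stands on a black disc of 60 mm diameter whose top is 13 mm below this point. Its x axis is the pointer's direction.
- dial_left_tip (a point): Tip of the red pointer on the left dial's disc, 31 mm from the dial's axis, along the grip.
- mark_left (a point): Inner end of the yellow code mark on the fixed white scale ring round the left dial, 32 mm from the dial's axis; the code is set where the pointer's tip meets it. It stands within about 0.8 rad of the case's +x direction and differs from start to start.
- die_a_mid (a point): Centre of a brass press die, a square block 60 x 60 x 22 mm, 0.3 kg; its z axis is normal to the square and points to its dark back. It starts on the bench back up (z up), face hidden underneath; turned over, z points down. It has a red disc (38 mm) on its white face: a marked die.
- die_b_mid (a point): Centre of a brass press die, a square block 60 x 60 x 22 mm, 0.3 kg; its z axis is normal to the square and points to its dark back. It starts on the bench back up (z up), face hidden underneath; turned over, z points down. It has a red disc (38 mm) on its white face: a marked die. May be absent.
- die_c_mid (a point): Centre of a brass press die, a square block 60 x 60 x 22 mm, 0.3 kg; its z axis is normal to the square and points to its dark back. It starts on the bench back up (z up), face hidden underneath; turned over, z points down. It has a white face with no mark: a plain die. May be absent.
- die_d_mid (a point): Centre of a brass press die, a square block 60 x 60 x 22 mm, 0.3 kg; its z axis is normal to the square and points to its dark back. It starts on the bench back up (z up), face hidden underneath; turned over, z points down. It has a white face with no mark: a plain die. May be absent.
- spool_mid (a point): Middle of an orange thread spool, 68 mm across, 40 mm tall, standing; leave alone.
- jar_mid (a point): Middle of a blue jar, 64 mm across, 48 mm tall; leave alone.
- whetstone_mid (a point): Middle of a terracotta-coloured whetstone, 55 x 150 x 28 mm; leave alone.
Not all that is in view belongs to the job. Leave any blue or green look-alike of the part that bears die_c_mid alone. What is shaped like the part that bears die_b_mid but purple or turquoise is not meant.

How it is judged:
By the outcome, as a careful person would: the job done as asked, in the order asked, and still so for the second after the job is handed in, with the robot touching nothing.
Of die_b, die_c, die_d only 1 to 2 are there at a start; the rules pass over those that are not, and their reading is None.
At some moment in a run one of die_a, die_b, die_c, die_d may be knocked a few centimetres aside while the robot is not near it.
Once in a run the grip may slacken for a moment while it holds something.
It also fails if it takes over 210 s, if anything falls off the work surface, if the arm or the gripper's body presses on something with over 40 N, if the wrist force passes 120 N, or if a joint passes its speed limit or range.

ROBOT

A 6-joint arm with a two-finger parallel gripper is mounted at the origin on the work surface. World frame = base frame: x ahead of the robot, y to its left, z up, the work surface at z = 0. Lengths are in m, angles in rad, forces in N, time in s.
With the tool pointing down it reaches from about 0.25 to 0.725 m from the base axis. Payload 4 kg.
Tool frame: the origin (TCP) lies midway between the tips of the shut fingers; the grasp point (between the pads) lies 19 mm behind it; z points along the fingers, y is the direction in which the jaws open and shut (so a half turn about z gives the same grasp; the last joint's range is limited). The gripper opens to 85 mm and grips with 20 to 120 N. Pads are 22 mm wide; open, the fingers measure 114 mm over their backs; the gripper's body (76 mm by 85 mm) begins 54 mm behind the grasp point. The pads swing forward as they close: fully open they stand 13 mm farther back than shut.
Start: joints at [-1.195, 0.241, 0.005, 1.335, 0, 1.571], TCP at [0.184, -0.465, 0.231] pointing down, gripper open.
Joint ranges: [-2.72, 2.72], [-1.05, 1.87], [-1.09, 1.28], [-1.99, 2.15], [-1.42, 1.44], [-3.14, 3.14]. Speed limits (rad/s): [2.79, 2.79, 3.14, 3.14, 3.14, 3.14].

INTERFACE

Orientations are given as a unit quaternion [x, y, z, w].
In Python, from workcell import get_obs, camera, camera_model, job_done, masks_of gives the robot as it stands.
- The arm moves only by the tool jog_arm, never from a script. Its argument "deltas" is a list that holds one entry, the list of rows, each a list of 7 numbers: the shift along the tool's x, y, z in mm, then the turn, a rotation vector about the tool's x, y, z in degrees, then the finger opening in mm, from 0 to 85.4. A call has 1 to 5 rows; each row shifts and turns the pose as measured when the row begins, along the tool's axes as they then stand; what a row does not reach is not made up. A row lasts 1/10 s, in which the tool goes at most 50 mm and 8.59 degrees, less where a joint would pass 70% of its speed; a pose out of reach is approached as far as the arm can. A call with a gripper value outside its range is refused whole. The fingers move at their own pace and stop on an object; the grip force is fixed at half the most. Time passes only in rows, so rows that do not move let the fingers close. It gives the time, the measured TCP pose, the force and the opening at its end, in the units of the state.
- get_obs(): the state, without advancing time (a new reading comes with each control period).
- camera(name): name is "side" or "top"; returns the picture (480x640x3 uint8, red, green, blue); there is no depth.
- camera_model(name): a dict with "fovy" (degrees; the focal length in pixels is half the picture's height over the tangent of half this angle, whatever the lens; pixels are square), "cx", "cy" (the principal point, pixels), "pose" (4x4, takes a point from camera to world coordinates). Camera axes: x right, y down, z forward; pixel columns grow to the right and rows downward; lengths in m; the calibration is good to about 2 mm. A picture is of the moment at which its call begins. camera_model takes no time and is no camera call.
- job_done(): hands the job in, once; it reports no verdict.
Trained networks look in the newest picture that a camera, given by its name, has taken for a name from the list of things; names that differ only in an ending like _2 or _b are one class to them, and where a whole thing is asked for, a point or a joint stands for the part that bears it (a point fixed in the world has none). Each returns a list of dicts, best first, with "conf" (0 to 1); they miss things now and then, are a little off and sometimes report something else, mostly with a low value. They report only what shows in the picture. A call takes as long as a camera call. They do not tell look-alikes from the thing itself.
- masks_of(target, camera): "pixels" (480x640 bool, what is visible of it) and "at" ([column, row] in pixels, amid what is visible of it).
The state is a dict: "clock": time; "joint_pos": joint angles; "joint_vel": joint speeds; "tau": joint torques, N m; "eef_pos": TCP position; "tool_rot": TCP orientation; "ft_force": force on the tool from outside, world axes, zero at the start; "ft_torque": the same for the moment, N m; "grip_width": finger opening in m.
Only numpy, scipy, OpenCV 4.12 (cv2) and the standard library are available. Lean on these libraries where they do the work, as an engineer would, in place of code of your own. Each camera call takes 0.05 s, during which the arm holds its last target. There are 200 camera calls.

## Working session

There is one attempt and no reset: what is moved stays moved. The work goes in short steps, Python scripts to look and compute and a tool call to move; the robot and the scene stay as the last step left them, time stands still between calls to the robot, and variables do not carry over. Pictures are saved under pics/ and viewed, about 12 in all and at most 16, crops included, and the job is handed in when it is done.

Besides the shell and the picture viewer there is one more tool, called as name(argument=value, ...), one argument or row to a line, values as JSON. jog_arm: Moves the arm, as the interface text tells. Its arguments: {"type":"object","properties":{"deltas":{"type":"array"}},"required":["deltas"]}

```bash
mkdir -p pics; ls; cat > h.py <<'E'
import numpy as np, cv2
from workcell import *
from scipy.spatial.transform import Rotation as R
def model(n):
    m=camera_model(n); f=240/np.tan(np.radians(m['fovy'])/2); return f,m['cx'],m['cy'],np.array(m['pose'])
def ray(n,p):
    f,cx,cy,T=model(n); d=T[:3,:3]@np.array([(p[0]-cx)/f,(p[1]-cy)/f,1]); return T[:3,3],d
def atz(n,p,z):
    o,d=ray(n,p); return o+d*(z-o[2])/d[2]
def proj(n,X):
    f,cx,cy,T=model(n); c=T[:3,:3].T@(np.array(X)-T[:3,3]); return np.array([f*c[0]/c[2]+cx,f*c[1]/c[2]+cy])
def tri(pa,pb,a='top',b='side'):
    o1,d1=ray(a,pa);o2,d2=ray(b,pb);A=np.stack([d1,-d2],1);t=np.linalg.lstsq(A,o2-o1,rcond=None)[0]
    x,y=o1+d1*t[0],o2+d2*t[1];return (x+y)/2,np.linalg.norm(x-y)
def shot(n,fn=None):
    im=camera(n)
    if fn: cv2.imwrite('pics/'+fn,im[:,:,::-1])
    return im
def crop(im,fn,x0,y0,x1,y1,s): cv2.imwrite('pics/'+fn,cv2.resize(im[y0:y1,x0:x1,::-1],None,fx=s,fy=s,interpolation=cv2.INTER_CUBIC))
E
python3 - <<'E'
from h import *
for n in('top','side'):
    im=shot(n,n+'0.png'); print(n,np.round(model(n)[3],3).tolist(),model(n)[:3])
    for t in('die_a_mid','case','cover_grip','dial_right','spool_mid','jar_mid','whetstone_mid','dial_right_tip'):
        try:
            for m in masks_of(t,n): print(t,round(m['conf'],2),np.round(m['at']),int(m['pixels'].sum()))
        except Exception as e: print(t,e)
print(get_obs())
E
```

```text
pics
top [[-0.016, -0.989, 0.144, 0.369], [-1.0, 0.015, -0.008, 0.018], [0.006, -0.144, -0.99, 1.221], [0.0, 0.0, 0.0, 1.0]] (np.float64(574.8520627034042), 307.49548848717103, 233.50154960438766)
die_a_mid 0.63 [457. 291.] 885
die_a_mid 0.31 [247. 286.] 709
case 0.65 [196. 236.] 20933
case 0.4 [245. 287.] 644
case 0.17 [355. 197.] 872
cover_grip 0.65 [237. 217.] 6103
dial_right 0.66 [246. 285.] 722
dial_right 0.35 [148. 285.] 673
dial_right 0.24 [233. 218.] 5830
spool_mid 0.78 [341. 132.] 845
jar_mid 0.63 [414. 145.] 737
whetstone_mid 0.92 [270. 124.] 1958
whetstone_mid 0.42 [201. 235.] 20975
dial_right_tip 0.76 [250. 288.] 705
dial_right_tip 0.29 [193. 280.] 684
side [[-0.726, -0.344, 0.596, -0.088], [-0.688, 0.383, -0.617, 0.694], [-0.016, -0.858, -0.514, 0.636], [0.0, 0.0, 0.0, 1.0]] (np.float64(512.8147433790855), 317.9036903514977, 238.345284190733)
die_a_mid 0.73 [457. 232.] 544
case 0.78 [246. 318.] 21878
cover_grip 0.94 [269. 274.] 3664
cover_grip 0.51 [220. 355.] 909
dial_right 0.77 [325. 294.] 650
dial_right 0.27 [242. 315.] 21387
spool_mid 0.92 [284. 215.] 576
spool_mid 0.37 [328. 290.] 639
jar_mid 0.87 [332. 197.] 529
whetstone_mid 0.86 [228. 239.] 1274
dial_right_tip 0.71 [329. 290.] 664
dial_right_tip 0.16 [242. 318.] 21609
{'clock': 0.9, 'joint_pos': array([-1.19499271e+00,  2.40579444e-01,  5.05203058e-03,  1.33520161e+00,
        1.20875605e-05,  1.57081401e+00]), 'joint_vel': array([ 0.0005654 , -0.00111677, -0.000639  , -0.00195274, -0.00236176,
       -0.00073915]), 'tau': array([ 6.51313112e-04, -3.72196949e+01,  2.52693737e+01,  1.05895720e-03,
       -7.21883771e-05,  2.18869808e-06]), 'eef_pos': array([ 0.18352247, -0.46512787,  0.23133664]), 'tool_rot': array([9.82399987e-01, 1.86789360e-01, 1.22241350e-05, 3.19323039e-05]), 'ft_force': array([ 0.11883529,  0.15981249, -0.3316499 ]), 'ft_torque': array([-0.00642316,  0.05628287, -0.00311619]), 'grip_width': 0.08549078352807231}
```

View pics/top0.png

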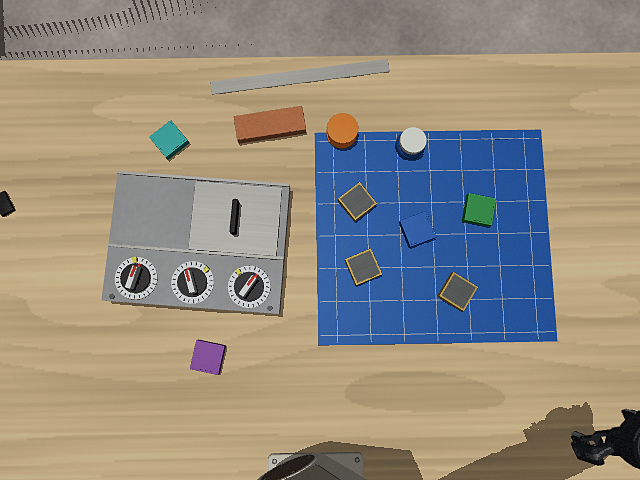

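View pics/side0.png

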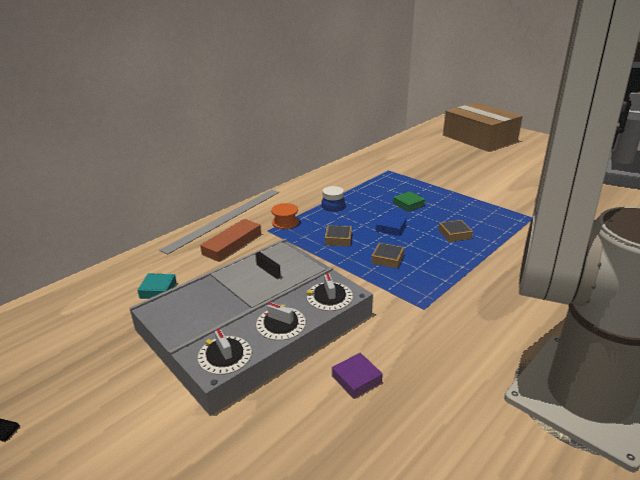

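```bash
cat >> h.py <<'E'
def hsv(im): return cv2.cvtColor(im,cv2.COLOR_RGB2HSV)
def blobs(m,amin=4):
    n,l,s,c=cv2.connectedComponentsWithStats(m.astype(np.uint8)); return [(np.round(c[i],2),int(s[i,4])) for i in range(1,n) if s[i,4]>=amin]
def red(im): h=hsv(im); return ((h[:,:,0]<6)|(h[:,:,0]>172))&(h[:,:,1]>140)&(h[:,:,2]>90)
def yel(im): h=hsv(im); return (abs(h[:,:,0].astype(int)-25)<5)&(h[:,:,1]>140)&(h[:,:,2]>140)
def white(im): h=hsv(im); return (h[:,:,1]<35)&(h[:,:,2]>200)
E
python3 - <<'E'
from h import *
t=shot('top','t1.png');s=shot('side','s1.png')
T=cv2.resize(t[250:316,100:285],None,fx=4,fy=4,interpolation=cv2.INTER_CUBIC)
S=cv2.resize(s[265:385,180:365],None,fx=4,fy=2.6,interpolation=cv2.INTER_CUBIC)
cv2.imwrite('pics/dials.png',np.vstack([T,S])[:,:,::-1])
for n,im,b in(('top',t,(100,250,285,316)),('side',s,(180,265,365,385))):
    k=np.zeros((480,640),bool);k[b[1]:b[3],b[0]:b[2]]=1
    print(n,'red',blobs(red(im)&k,3));print(' yel',blobs(yel(im)&k,2));
    w=cv2.morphologyEx((white(im)&k).astype(np.uint8),cv2.MORPH_CLOSE,np.ones((3,3)))
    for c in cv2.findContours(w,cv2.RETR_EXTERNAL,cv2.CHAIN_APPROX_NONE)[0]:
        if len(c)>40: print(' ring',np.round(cv2.fitEllipse(cv2.convexHull(c))[0],1),np.round(cv2.fitEllipse(cv2.convexHull(c))[1],1))
E
```

```text
top red [(array([138.56, 264.78]), 9), (array([132.46, 270.75]), 28), (array([187.12, 273.75]), 32), (array([251.94, 278.78]), 32)]
 yel [(array([134.  , 259.05]), 19), (array([205.67, 269.42]), 12), (array([236.  , 270.67]), 3), (array([239., 273.]), 3)]
 ring [247.3 285. ] [ 5.9 28.4]
 ring [248.5 286.3] [41.3 41.7]
 ring [192. 282.] [41. 42.]
 ring [135.5 277.7] [40.6 42.4]
side red [(array([327.77, 276.15]), 13), (array([273.5, 304.5]), 18), (array([266.6, 313.8]), 5), (array([219.5, 332.9]), 20)]
 yel [(array([309.25, 291.12]), 16), (array([283., 305.]), 3), (array([208.7 , 341.15]), 20)]
 ring [224.1 354.3] [35.8 52.6]
 ring [280.4 322.9] [31.2 47.5]
 ring [329.6 296.1] [26.  43.3]
```

View pics/dials.png

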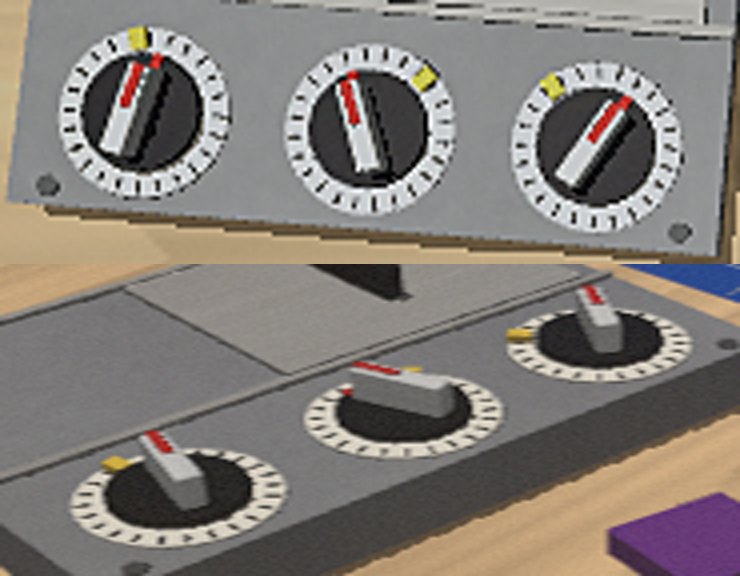

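```bash
cat > dial.py <<'E'
from h import *
import json
def bar(t,c):  # orientation and centre of the bright grip top inside ring, top view
    x,y=int(c[0]),int(c[1]); s=6;r=15
    im=cv2.resize(t[y-r:y+r+1,x-r:x+r+1],None,fx=s,fy=s,interpolation=cv2.INTER_CUBIC)
    h=hsv(im); m=(((h[:,:,1]<60)&(h[:,:,2]>150))|red(im)).astype(np.uint8)
    yy,xx=np.mgrid[:m.shape[0],:m.shape[1]]; m[np.hypot(xx-m.shape[1]/2,yy-m.shape[0]/2)>s*15]=0
    m=cv2.morphologyEx(m,cv2.MORPH_OPEN,np.ones((9,9)))
    n,l,st,_=cv2.connectedComponentsWithStats(m); k=1+np.argmax(st[1:,4]); 
    rc=cv2.minAreaRect(np.argwhere(l==k)[:,::-1].astype(np.float32)); p=cv2.boxPoints(rc)
    # long axis ends
    a,b,c2,d=p; e=((a+b)/2,(c2+d)/2) if np.linalg.norm(a-b)<np.linalg.norm(b-c2) else ((b+c2)/2,(d+a)/2)
    e=[(q+.5)/s-.5+np.array([x-r,y-r]) for q in e]
    return (e if e[0][1]<e[1][1] else e[::-1]), np.array(rc[1])/s
E
python3 - <<'E'
from dial import *
t=cv2.imread('pics/t1.png')[:,:,::-1].copy()
rt=[(248.5,286.3),(192,282),(135.5,277.7)];rs=[(329.6,296.1),(280.4,322.9),(224.1,354.3)]
P=[]
for a,b in zip(rt,rs):
    X,g=tri(a,b);P.append(X);print(np.round(X,4),'gap',round(g,4),'z=.052:',np.round(atz('top',a,.052),4),np.round(atz('side',b,.052),4))
Q=[(atz('top',a,.052)+atz('side',b,.052))/2 for a,b in zip(rt,rs)]
d=Q[2]-Q[0];yaw=np.arctan2(-d[0],d[1]);print('yaw',yaw,np.linalg.norm(d[:2]))
cx=np.array([np.cos(yaw),np.sin(yaw)]);cyv=np.array([-np.sin(yaw),np.cos(yaw)])
O=np.mean(Q,0)[:2]+.085*cx;print('case',O)
yt=[(238.5,271.9),(205.7,269.4),(134,259)];ys=[(309.3,291.1),None,(208.7,341.2)]
for i in range(3):
    cT=atz('top',rt[i],.052)[:2];v=atz('top',yt[i],.052)[:2]-cT
    am=np.arctan2(v@cyv,v@cx);o='mark %.3f r%.4f'%(am,np.hypot(*v))
    if ys[i]:
        v=atz('side',ys[i],.052)[:2]-atz('side',rs[i],.052)[:2];o+=' side %.3f r%.4f'%(np.arctan2(v@cyv,v@cx),np.hypot(*v))
    e,sz=bar(t,rt[i]);A=[atz('top',q,.08)[:2] for q in e];v=A[0]-A[1];c=(A[0]+A[1])/2
    print(o,'pointer %.3f len %.4f'%(np.arctan2(v@cyv,v@cx),np.hypot(*v)),'barc',np.round(c,4),'off',np.round(c-Q[i][:2],4),sz)
E
```

```text
[0.4314 0.1289 0.0495] gap 0.0019 z=.052: [0.432  0.1293 0.052 ] [0.4284 0.1309 0.052 ]
[0.4423 0.2438 0.0503] gap 0.0009 z=.052: [0.4425 0.2437 0.052 ] [0.4403 0.2449 0.052 ]
[0.4527 0.3584 0.0504] gap 0.0009 z=.052: [0.4529 0.3583 0.052 ] [0.4508 0.3591 0.052 ]
yaw -0.09456276728661636 0.2296324387844649
case [0.52578724 0.23634022]
mark 0.697 r0.0358 side 0.449 r0.0414 pointer -0.532 len 0.0246 barc [0.4242 0.1355] off [-0.006   0.0054] [ 5.5411377  12.59349442]
mark -0.735 r0.0373 pointer 0.362 len 0.0264 barc [0.4338 0.2422] off [-0.0076 -0.0021] [13.26617432  5.6233991 ]
mark 0.201 r0.0384 side 0.056 r0.0439 pointer -0.211 len 0.0244 barc [0.4434 0.3629] off [-0.0085  0.0042] [ 5.42342377 12.51801809]
```

```bash
sed -i 's/m=(((h.*red(im)).astype/m=(h[:,:,2]>125).astype/; s/>s\*15/>s*14.5/' dial.py
python3 - <<'E'
from dial import *
t=cv2.imread('pics/t1.png')[:,:,::-1].copy()
rt=[(248.5,286.3),(192,282),(135.5,277.7)]
yaw=-.0946;cx=np.array([np.cos(yaw),np.sin(yaw)]);cy=np.array([-np.sin(yaw),np.cos(yaw)])
for a,b in(((238.1,271.2),(309.3,291.1)),((134,259),(208.7,341.2))): print(tri(a,b))
h=hsv(t);ym=(abs(h[:,:,0].astype(int)-26)<7)&(h[:,:,1]>90)&(h[:,:,2]>100);ym[:250]=0;ym[300:]=0
print([b for b in blobs(ym,5) if 110<b[0][0]<270])
Q=np.array([[.4307,.1297],[.4414,.2443],[.4521,.3588]])
for i in range(3):
    e,sz=bar(t,rt[i]);A=[atz('top',q,.08)[:2] for q in e];v=A[0]-A[1];c=(A[0]+A[1])/2
    print('pointer %.3f len %.4f'%(np.arctan2(v@cy,v@cx),np.hypot(*v)),'barc',np.round(c-Q[i],4),sz,np.round(e,1).tolist())
for n,p in(('left tip',(138.6,264.8)),('mid',(185.8,268)),('right',(257,275))): print(n,[np.round(np.arctan2(*(lambda v:(v@cy,v@cx))(atz('top',p,z)[:2]-Q[{'l':2,'m':1,'r':0}[n[0]]])),3) for z in(.054,.08)])
E
```

```text
(array([0.46258911, 0.1498426 , 0.05686183]), np.float64(6.491512874879615e-06))
(array([0.49022607, 0.36054226, 0.05691658]), np.float64(0.0009901355742012287))
[(array([134.09, 259.09]), 23), (array([205.64, 269.  ]), 25), (array([237.76, 271.14]), 21)]
pointer -0.528 len 0.0512 barc [ 0.0041 -0.0018] [ 5.90910657 26.10779572] [[255.4, 273.5], [240.3, 294.8]]
pointer 0.362 len 0.0478 barc [0.0025 0.0008] [24.02259318  6.14949036] [[185.6, 268.9], [191.6, 292.1]]
pointer -0.202 len 0.0459 barc [0.0013 0.0011] [ 5.79750824 23.50626119] [[134.3, 265.4], [126.9, 287.7]]
left tip [np.float64(-0.149), np.float64(-0.431)]
mid [np.float64(0.48), np.float64(0.335)]
right [np.float64(-0.548), np.float64(-0.644)]
```

```bash
cat >> h.py <<'E'
def die(im,p,n='top',z=.022,r=30,dbg=0):
    "brass-or-white block near pixel p (top): centre and yaw from the top face"
    x,y=map(int,p);x0,y0=max(x-r,0),max(y-r,0); c=im[y0:y+r,x0:x+r]; h=hsv(c)
    m=(h[:,:,1]<60)|(abs(h[:,:,0].astype(int)-20)<12); m=cv2.morphologyEx(m.astype(np.uint8),cv2.MORPH_OPEN,np.ones((3,3)))
    k,l,s,q=cv2.connectedComponentsWithStats(m); i=l[y-y0,x-x0]
    if i==0:i=1+np.argmax(s[1:,4])
    mm=(l==i).astype(np.uint8); ct=max(cv2.findContours(mm,cv2.RETR_EXTERNAL,cv2.CHAIN_APPROX_NONE)[0],key=cv2.contourArea)
    b=cv2.boxPoints(cv2.minAreaRect(ct))+[x0,y0]; W=np.array([atz(n,q,z)[:2] for q in b]); e=W[1]-W[0]
    return W.mean(0),np.degrees(np.arctan2(e[1],e[0]))%90,[np.linalg.norm(W[1]-W[0]),np.linalg.norm(W[2]-W[1])]
def pose():
    o=get_obs();return o['eef_pos'],R.from_quat(o['tool_rot']),o
def down(yaw,tilt=0,deg=True):
    "tool x at yaw, pointing down, then tilted by tilt about tool y (positive: fingers swing toward +tool x... )"
    y=np.radians(yaw);r=R.from_matrix(np.array([[np.cos(y),np.sin(y),0],[np.sin(y),-np.cos(y),0],[0,0,-1]]))
    return r*R.from_euler('y',tilt,degrees=True)
def plan(targets,start=None,mm=45,dg=8.3):
    "targets: (pos, Rot, grip). prints rows"
    p,r,_=pose() if start is None else (*start,0)
    p=np.array(p)
    for tp,tr,g in targets:
        rv=(tr*r.inv()).as_rotvec();d=np.array(tp)-p;n=max(1,int(np.ceil(max(np.linalg.norm(d)*1000/mm,np.degrees(np.linalg.norm(rv))/dg))))
        print('# n=%d d=%s rv=%s'%(n,np.round(d*1000,1),np.round(np.degrees(rv),1)))
        out=[]
        for i in range(n):
            ri=R.from_rotvec(rv*i/n)*r; rn=R.from_rotvec(rv*(i+1)/n)*r
            out.append(list(np.round(ri.inv().apply(d/n*1000),1))+list(np.round(np.degrees((ri.inv()*rn).as_rotvec()),1))+[g])
        for j in range(0,n,5):print('[['+','.join('['+','.join('%g'%v for v in q)+']' for q in out[j:j+5])+']]')
        p=np.array(tp);r=tr
E
python3 - <<'E'
from h import *
t=cv2.imread('pics/t1.png')[:,:,::-1].copy()
for p in((357,201),(364,267),(459,291)):
    c,a,s=die(t,p);print(p,np.round(c,4),round(a,1),np.round(s,4),'r',np.hypot(*c))
for n,p in(('blue',(417,229)),('green',(480,208)),('purple',(209,355)),('spool',(342,125)),('jar',(413,137)),('stone',(270,122)),('teal',(170,138))): print(n,np.round(atz('top',p,.02)[:2],3))
print('covergrip',tri((235,201),(268,256)),tri((235,217),(269,266)))
yaw=-.0946;c,s=np.cos(yaw),np.sin(yaw);M=np.array([[c,-s],[s,c]]);O=np.array([.526,.2362])
print('pred grip',O+M@[.0525,-.075])
for i,(q,a) in enumerate((((237.8,271.2),(248.5,286.3)),((205.6,269.1),(192,282)),((134.1,259.1),(135.5,277.7)))):
    v=M.T@(atz('top',q,.0565)[:2]-atz('top',a,.051)[:2]);print('mark',np.arctan2(v[1],v[0]),np.hypot(*v))
E
```

```text
(357, 201) [ 0.6103 -0.0972] 38.2 [0.0631 0.0612] r 0.6179667284058264
(364, 267) [ 0.4715 -0.1069] 22.3 [0.0615 0.0598] r 0.48344388266878097
(459, 291) [ 0.4162 -0.3021] 56.6 [0.0634 0.0648] r 0.5142855040264427
blue [ 0.549 -0.224]
green [ 0.592 -0.36 ]
purple [0.295 0.213]
spool [ 0.78  -0.071]
jar [ 0.751 -0.224]
stone [0.789 0.085]
teal [0.756 0.301]
covergrip (array([0.59510277, 0.14682871, 0.07865309]), np.float64(0.020723567203566554)) (array([0.57138582, 0.15436155, 0.0668194 ]), np.float64(0.0024597788661366027))
pred grip [0.57118084 0.15657625]
mark 0.6993552647554307 0.03712300068716164
mark -0.7450183904115768 0.03793450854728636
mark 0.15505450393310058 0.03746132972482214
```

```bash
python3 - <<'E'
from h import *
plan([((.4315,.1292,.2),down(144.3),40)])
E
```

```text
# n=15 d=[248.  594.3 -31.3] rv=[ -0.    0.  122.8]
[[[29.9,-30.8,2.1,0,0,-8.2,40],[34,-26.2,2.1,0,0,-8.2,40],[37.4,-21.1,2.1,0,0,-8.2,40],[40,-15.6,2.1,0,0,-8.2,40],[41.8,-9.7,2.1,0,0,-8.2,40]]]
[[[42.8,-3.7,2.1,0,0,-8.2,40],[42.9,2.5,2.1,0,0,-8.2,40],[42.1,8.5,2.1,0,0,-8.2,40],[40.4,14.4,2.1,0,0,-8.2,40],[38,20.1,2.1,0,0,-8.2,40]]]
[[[34.7,25.3,2.1,0,0,-8.2,40],[30.8,29.9,2.1,0,0,-8.2,40],[26.2,34,2.1,0,0,-8.2,40],[21.1,37.4,2.1,0,0,-8.2,40],[15.5,40,2.1,0,0,-8.2,40]]]
```

jog_arm(
  deltas=[
    [[30, -31, 2, 0, 0, -8.2, 40], [34, -26, 2, 0, 0, -8.2, 40], [37, -21, 2, 0, 0, -8.2, 40], [40, -16, 2, 0, 0, -8.2, 40], [42, -10, 2, 0, 0, -8.2, 40]],
  ],
)

```text
clock: 1.5
eef_pos: [0.2652, -0.2654, 0.22]
tool_rot: [0.85, 0.526, 0.0, 0.002]
ft_force: [0.6, -0.4, -0.1]
grip_width: 0.0399
```

jog_arm(
  deltas=[
    [[43, -4, 2, 0, 0, -8.2, 40], [43, 2, 2, 0, 0, -8.2, 40], [42, 8, 2, 0, 0, -8.2, 40], [40, 14, 2, 0, 0, -8.2, 40], [38, 20, 2, 0, 0, -8.2, 40]],
  ],
)

```text
clock: 2.0
eef_pos: [0.3422, -0.0568, 0.2106]
tool_rot: [0.601, 0.799, 0.0, 0.005]
ft_force: [0.9, -0.1, 0.1]
grip_width: 0.0402
```

jog_arm(
  deltas=[
    [[35, 25, 2, 0, 0, -8.2, 40], [31, 30, 2, 0, 0, -8.2, 40], [26, 34, 2, 0, 0, -8.2, 40], [21, 37, 2, 0, 0, -8.2, 40], [15, 40, 2, 0, 0, -8.2, 40]],
  ],
)

```text
clock: 2.5
eef_pos: [0.4147, 0.1551, 0.2016]
tool_rot: [0.268, 0.964, -0.001, 0.008]
ft_force: [0.8, -0.7, 0.6]
grip_width: 0.0399
```

```bash
python3 - <<'E'
from h import *
q=(.4315,.1292)
plan([((*q,.12),down(144.3),40),((*q,.061),down(144.3),40)],mm=40)
E
```

```text
# n=3 d=[ 16.8 -25.9 -81.6] rv=[ 0.3  0.8 -4.7]
[[[-8.8,-4.6,27.3,0.1,0.3,1.6,40],[-9.1,-4.3,27.3,0.1,0.3,1.6,40],[-9.3,-4,27.3,0.1,0.3,1.6,40]]]
# n=2 d=[  0.   0. -59.] rv=[0. 0. 0.]
[[[0,0,29.5,0,0,0,40],[0,0,29.5,0,0,0,40]]]
```

jog_arm(
  deltas=[
    [[-9, -4.5, 27, 0.1, 0.3, 1.6, 40], [-9, -4.3, 27, 0.1, 0.3, 1.6, 40], [-9, -4, 27, 0.1, 0.3, 1.6, 40], [0, 0, 0, 0, 0, 0, 40]],
  ],
)

```text
clock: 2.9
eef_pos: [0.4352, 0.1383, 0.1195]
tool_rot: [0.301, 0.954, 0.002, 0.001]
ft_force: [-1.1, 0.6, -0.6]
grip_width: 0.0402
```

```bash
python3 - <<'E'
from h import *
q=(.4315,.1292)
plan([((*q,.061),down(144.3),40)],mm=30)
t=shot('top');s=shot('side','s2.png')
e=np.hstack([cv2.resize(t[220:320,190:290],(400,400)),cv2.resize(s[220:320,280:380],(400,400))])
cv2.imwrite('pics/app.png',e[:,:,::-1])
E
```

```text
# n=2 d=[ -3.7  -9.1 -58.5] rv=[-0.2  0.2 -0.7]
[[[-1.1,-4.9,29.2,0.1,0,0.4,40],[-1.1,-4.8,29.2,0.1,0,0.4,40]]]
```

View pics/app.png

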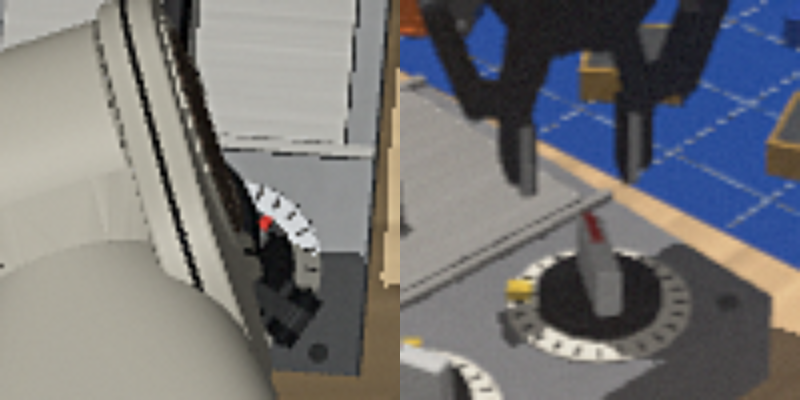

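jog_arm(
  deltas=[
    [[-2, -9.8, 5, 0.1, 0, 0.6, 40], [0, 0, 25, 0, 0, 0, 40], [0, 0, 25, 0, 0, 0, 40], [0, 0, 3, 0, 0, 0, 40]],
  ],
)

```text
clock: 3.4
eef_pos: [0.4377, 0.1306, 0.07]
tool_rot: [0.305, 0.952, 0.007, 0.009]
ft_force: [-0.1, -0.3, -0.8]
grip_width: 0.04
```

```bash
python3 - <<'E'
from h import *
q=(.4315,.1292)
plan([((*q,.061),down(144.3),0)],mm=30)
E
```

```text
# n=1 d=[-6.2 -1.4 -9. ] rv=[-0.4  1.2 -0.1]
[[[4.3,-4.9,8.9,1,0.8,0.1,0]]]
```

jog_arm(
  deltas=[
    [[4.3, -4.9, 8.9, 1, 0.8, 0.1, 40], [0, 0, 0, 0, 0, 0, 40]],
  ],
)

```text
clock: 3.6
eef_pos: [0.4317, 0.1289, 0.0626]
tool_rot: [0.307, 0.952, 0.001, 0.0]
ft_force: [-0.1, -0.6, 0.5]
grip_width: 0.04
```

```bash
python3 - <<'E'
from h import *
q=(.4315,.1292)
plan([((*q,.061),down(144.3),0)],mm=30)
E
```

```text
# n=1 d=[-0.2  0.3 -1.6] rv=[-0.1  0.   0. ]
[[[0.3,0.2,1.6,0.1,-0,-0,0]]]
```

Good; close, then turn +70.3° CCW (tool z −70.3).

jog_arm(
  deltas=[
    [[0, 0, 1.5, 0, 0, 0, 0], [0, 0, 0, 0, 0, 0, 0], [0, 0, 0, 0, 0, 0, 0], [0, 0, 0, 0, 0, 0, 0]],
  ],
)

```text
clock: 4.0
eef_pos: [0.4326, 0.1289, 0.0629]
tool_rot: [0.307, 0.952, 0.001, 0.001]
ft_force: [0.9, 0.1, -3.7]
grip_width: 0.0107
```

jog_arm(
  deltas=[
    [[0, 0, 0, 0, 0, -8, 0], [0, 0, 0, 0, 0, -8, 0], [0, 0, 0, 0, 0, -8, 0], [0, 0, 0, 0, 0, -8, 0], [0, 0, 0, 0, 0, 0, 0]],
  ],
)

```text
clock: 4.5
eef_pos: [0.4329, 0.1297, 0.0629]
tool_rot: [0.022, 1.0, 0.001, 0.002]
ft_force: [-0.4, -0.3, -2.1]
grip_width: 0.0112
```

```bash
python3 - <<'E'
from h import *
print(get_obs()['ft_force'],get_obs()['ft_torque'])
plan([((.4315,.1292,.061),down(214.6),0)],mm=30)
E
```

```text
[-0.41912977 -0.31212572 -2.05050869] [-0.08759048  0.08925628  0.06364948]
# n=5 d=[-1.4 -0.5 -1.9] rv=[-0.2  0.1 37.1]
[[[0.3,-0.1,0.4,0,0,-7.4,0],[0.3,-0.1,0.4,0,0,-7.4,0],[0.3,-0,0.4,0,0,-7.4,0],[0.3,0,0.4,0,0,-7.4,0],[0.3,0,0.4,0,0,-7.4,0]]]
```

jog_arm(
  deltas=[
    [[0, 0, 0, 0, 0, -8, 0], [0, 0, 0, 0, 0, -8, 0], [0, 0, 0, 0, 0, -8, 0], [0, 0, 0, 0, 0, -8, 0], [0, 0, 0, 0, 0, -4, 0]],
  ],
)

```text
clock: 5.0
eef_pos: [0.4326, 0.1305, 0.0629]
tool_rot: [-0.292, 0.956, 0.002, 0.002]
ft_force: [-0.3, -0.1, -2.0]
grip_width: 0.0108
```

jog_arm(
  deltas=[
    [[0, 0, 0, 0, 0, 0, 0]],
  ],
)

```text
clock: 5.1
eef_pos: [0.4326, 0.1305, 0.0629]
tool_rot: [-0.291, 0.957, 0.002, 0.002]
ft_force: [1.0, -0.7, -1.9]
grip_width: 0.011
```

```bash
python3 - <<'E'
from h import *
plan([((.4315,.1292,.061),down(214.6),0)],mm=30)
E
```

```text
# n=1 d=[-1.1 -1.3 -1.9] rv=[-0.3  0.1  0.8]
[[[1.6,-0.5,1.9,0.1,0.3,-0.8,0]]]
```

jog_arm(
  deltas=[
    [[0, 0, 0, 0, 0, -0.8, 0], [0, 0, 0, 0, 0, 0, 40], [0, 0, 0, 0, 0, 0, 40], [0, 0, -25, 0, 0, 0, 40], [0, 0, -35, 0, 0, 0, 40]],
  ],
)

```text
clock: 5.6
eef_pos: [0.4297, 0.1296, 0.1209]
tool_rot: [-0.294, 0.956, 0.002, -0.002]
ft_force: [0.3, 0.1, 0.3]
grip_width: 0.0402
```

```bash
python3 - <<'E'
from h import *
q=(.443,.244)
plan([((*q,.12),down(195.3),40),((*q,.0625),down(195.3),40)],mm=38,dg=7)
E
```

```text
# n=4 d=[ 13.3 114.4  -0.9] rv=[ -0.2  -0.3 -18.9]
[[[-18.8,21.8,0.3,0.1,-0.1,4.7,40],[-17,23.3,0.3,0.1,-0.1,4.7,40],[-15,24.6,0.3,0.1,-0.1,4.7,40],[-12.9,25.7,0.2,0.1,-0.1,4.7,40]]]
# n=2 d=[  0.    0.  -57.5] rv=[0. 0. 0.]
[[[0,0,28.8,0,0,0,40],[0,0,28.8,0,0,0,40]]]
```

jog_arm(
  deltas=[
    [[-19, 22, 0, 0.1, -0.1, 4.7, 40], [-17, 23, 0, 0.1, -0.1, 4.7, 40], [-15, 24.6, 0, 0.1, -0.1, 4.7, 40], [-13, 25.7, 0, 0.1, -0.1, 4.7, 40], [0, 0, 0, 0, 0, 0, 40]],
  ],
)

```text
clock: 6.1
eef_pos: [0.4508, 0.2495, 0.1297]
tool_rot: [-0.123, 0.992, 0.002, 0.011]
ft_force: [-0.1, -1.1, 0.1]
grip_width: 0.0396
```

```bash
python3 - <<'E'
from h import *
q=(.443,.244)
plan([((*q,.085),down(195.3),40),((*q,.0625),down(195.3),40)],mm=40,dg=7)
s=shot('side')
crop(s,'r1.png',290,260,370,320,8)
E
```

```text
# n=2 d=[ -7.8  -5.5 -44.7] rv=[-0.4  1.2  1.2]
[[[4.9,-1.8,22.3,0,0.6,-0.6,40],[4.7,-1.7,22.3,0,0.6,-0.6,40]]]
# n=1 d=[  0.    0.  -22.5] rv=[0. 0. 0.]
[[[0,0,22.5,0,0,0,40]]]
```

View pics/r1.png

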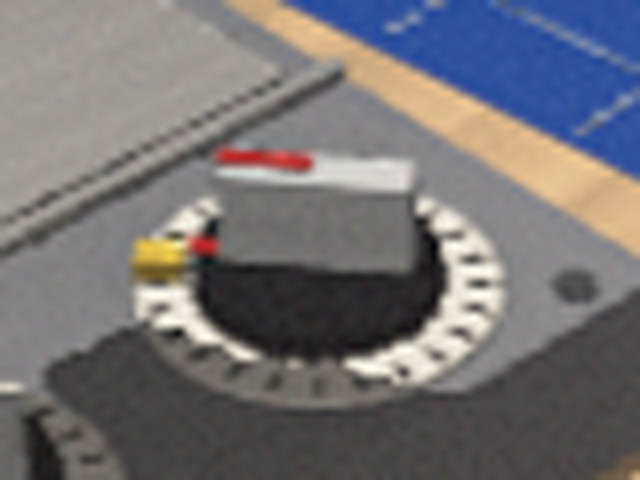

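jog_arm(
  deltas=[
    [[8, -3, 10, 0, 1.2, -1.2, 40], [0, 0, 25, 0, 0, 0, 40], [0, 0, 10, 0, 0, 0, 40], [0, 0, 0, 0, 0, 0, 40]],
  ],
)

```text
clock: 6.55
eef_pos: [0.4412, 0.2391, 0.082]
tool_rot: [-0.134, 0.991, -0.001, -0.003]
ft_force: [0.7, 0.1, 0.5]
grip_width: 0.0399
```

```bash
python3 - <<'E'
from h import *
q=(.443,.244)
plan([((*q,.0625),down(195.3),40)],mm=40,dg=7)
E
```

```text
# n=1 d=[  1.8   4.9 -19.5] rv=[ 0.2 -0.3 -0.1]
[[[-3.2,4.3,19.5,-0.1,-0.3,0.1,40]]]
```

jog_arm(
  deltas=[
    [[-3.2, 4.3, 6, -0.1, -0.3, 0.1, 40], [0, 0, 13.5, 0, 0, 0, 40], [0, 0, 0, 0, 0, 0, 40]],
  ],
)

```text
clock: 6.85
eef_pos: [0.4438, 0.2432, 0.0626]
tool_rot: [-0.132, 0.991, 0.0, 0.0]
ft_force: [-0.6, -1.1, 0.1]
grip_width: 0.0401
```

jog_arm(
  deltas=[
    [[0, 0, 0, 0, 0, 0, 0], [0, 0, 0, 0, 0, 0, 0], [0, 0, 0, 0, 0, 0, 0], [0, 0, 0, 0, 0, 0, 0]],
  ],
)

```text
clock: 7.25
eef_pos: [0.4442, 0.2446, 0.0638]
tool_rot: [-0.132, 0.991, 0.002, 0.001]
ft_force: [1.2, 1.0, -4.5]
grip_width: 0.0108
```

jog_arm(
  deltas=[
    [[0, 0, 0, 0, 0, 8, 0], [0, 0, 0, 0, 0, 8, 0], [0, 0, 0, 0, 0, 8, 0], [0, 0, 0, 0, 0, 8, 0], [0, 0, 0, 0, 0, 0, 0]],
  ],
)

```text
clock: 7.75
eef_pos: [0.4441, 0.2433, 0.0639]
tool_rot: [0.156, 0.988, 0.0, 0.001]
ft_force: [0.4, 0.5, -4.0]
grip_width: 0.0109
```

```bash
python3 - <<'E'
from h import *
plan([((.443,.244,.0625),down(180-48.1),0)],mm=40,dg=8)
E
```

```text
# n=4 d=[-1.1  0.7 -1.4] rv=[  0.    0.1 -30.1]
[[[0.3,0.1,0.3,0,0,7.5,0],[0.3,0,0.3,0,0,7.5,0],[0.3,-0,0.3,0,0,7.5,0],[0.3,-0,0.3,0,0,7.5,0]]]
```

jog_arm(
  deltas=[
    [[0, 0, 0, 0, 0, 7.8, 0], [0, 0, 0, 0, 0, 7.8, 0], [0, 0, 0, 0, 0, 7.8, 0], [0, 0, 0, 0, 0, 7.4, 0], [0, 0, 0, 0, 0, 0, 0]],
  ],
)

```text
clock: 8.25
eef_pos: [0.4434, 0.2424, 0.0639]
tool_rot: [0.415, 0.91, -0.001, 0.0]
ft_force: [-0.2, 1.3, -3.2]
grip_width: 0.0102
```

```bash
python3 - <<'E'
from h import *
plan([((.443,.244,.0625),down(180-48.1),0)],mm=40,dg=8)
p,r,_=pose()
plan([((.4535,.3585,.125),down(180-17.1),40)],start=(p+[0,0,.06],down(180-48.1)),mm=35,dg=8)
E
```

```text
# n=1 d=[-0.4  1.6 -1.4] rv=[0.1 0.  0.9]
[[[1.5,0.7,1.4,-0.1,0.1,-0.9,0]]]
# n=4 d=[ 10.1 116.1   1.1] rv=[ 0.  0. 31.]
[[[19.9,21.3,-0.3,0,0,-7.8,40],[16.9,23.8,-0.3,0,0,-7.7,40],[13.5,25.8,-0.3,0,0,-7.8,40],[9.9,27.4,-0.3,0,0,-7.8,40]]]
```

jog_arm(
  deltas=[
    [[0, 0, 0, 0, 0, -0.9, 0], [0, 0, 0, 0, 0, 0, 40], [0, 0, 0, 0, 0, 0, 40], [0, 0, -25, 0, 0, 0, 40], [0, 0, -35, 0, 0, 0, 40]],
  ],
)

```text
clock: 8.75
eef_pos: [0.4411, 0.2408, 0.1219]
tool_rot: [0.401, 0.916, -0.004, -0.002]
ft_force: [1.0, 0.6, -0.3]
grip_width: 0.0402
```

jog_arm(
  deltas=[
    [[20, 21, 0, 0, 0, -7.8, 40], [17, 24, 0, 0, 0, -7.8, 40], [13.5, 26, 0, 0, 0, -7.8, 40], [10, 27, 0, 0, 0, -7.8, 40], [0, 0, 0, 0, 0, 0, 40]],
  ],
)

```text
clock: 9.25
eef_pos: [0.4544, 0.363, 0.1311]
tool_rot: [0.128, 0.992, 0.002, 0.004]
ft_force: [-0.2, -0.6, -0.4]
grip_width: 0.0401
```

```bash
python3 - <<'E'
from h import *
q=(.4535,.3585)
plan([((*q,.0625),down(180-17.1),40)],mm=80,dg=9)
E
```

```text
# n=1 d=[ -0.9  -4.5 -68.6] rv=[-0.1  0.5 -2.4]
[[[0.3,-4.9,68.6,0.3,0.5,2.4,40]]]
```

jog_arm(
  deltas=[
    [[0.3, -4.9, 5, 0.3, 0.5, 2.4, 40], [0, 0, 25, 0, 0, 0, 40], [0, 0, 20, 0, 0, 0, 40], [0, 0, 10, 0, 0, 0, 40], [0, 0, 0, 0, 0, 0, 40]],
  ],
)

```text
clock: 9.75
eef_pos: [0.4543, 0.3578, 0.0719]
tool_rot: [0.149, 0.989, 0.001, 0.002]
ft_force: [0.7, -0.3, 0.1]
grip_width: 0.04
```

```bash
python3 - <<'E'
from h import *
q=(.4535,.3585)
plan([((*q,.0635),down(180-17.1),40)],mm=80,dg=9)
E
```

```text
# n=1 d=[-0.8  0.7 -8.4] rv=[-0.   0.2  0. ]
[[[1,0.4,8.4,0.1,0.2,-0,40]]]
```

jog_arm(
  deltas=[
    [[1, 0.4, 8.4, 0.1, 0.2, 0, 40], [0, 0, 0, 0, 0, 0, 40], [0, 0, 0, 0, 0, 0, 0], [0, 0, 0, 0, 0, 0, 0], [0, 0, 0, 0, 0, 0, 0]],
  ],
)

```text
clock: 10.25
eef_pos: [0.4547, 0.3581, 0.0656]
tool_rot: [0.149, 0.989, 0.0, 0.001]
ft_force: [-0.4, -0.5, -3.2]
grip_width: 0.0107
```

jog_arm(
  deltas=[
    [[0, 0, 0, 0, 0, 0, 0], [0, 0, 0, 0, 0, -7, 0], [0, 0, 0, 0, 0, -7, 0], [0, 0, 0, 0, 0, -6.5, 0], [0, 0, 0, 0, 0, 0, 0]],
  ],
)

```text
clock: 10.75
eef_pos: [0.4548, 0.3589, 0.0656]
tool_rot: [-0.035, 0.999, 0.001, 0.001]
ft_force: [-0.7, -1.4, -1.6]
grip_width: 0.0107
```

```bash
python3 - <<'E'
from h import *
q=(.4535,.3585)
plan([((*q,.0635),down(183.5),0)],mm=80,dg=9)
E
```

```text
# n=1 d=[-1.3 -0.4 -2.1] rv=[-0.1  0.1 -0.6]
[[[1.3,-0.3,2.1,0.1,0.2,0.6,0]]]
```

jog_arm(
  deltas=[
    [[0, 0, 0, 0, 0, 0.6, 0], [0, 0, 0, 0, 0, 0, 40], [0, 0, 0, 0, 0, 0, 40], [0, 0, -30, 0, 0, 0, 40], [0, 0, -45, 0, 0, 0, 40]],
  ],
)

```text
clock: 11.25
eef_pos: [0.4511, 0.3564, 0.1359]
tool_rot: [-0.026, 1.0, -0.002, -0.004]
ft_force: [0.8, 0.8, -0.1]
grip_width: 0.0397
```

jog_arm(
  deltas=[
    [[0, -40, -20, 0, 0, 1.5, 40], [0, -45, -15, 0, 0, 1.5, 40], [0, -45, 0, 0, 0, 1.5, 40], [0, -45, 0, 0, 0, 1.5, 40], [0, -45, 0, 0, 0, 1.5, 40]],
  ],
)

```text
clock: 11.75
eef_pos: [0.4578, 0.1399, 0.1818]
tool_rot: [0.038, 0.999, 0.005, 0.007]
ft_force: [1.1, -0.8, 0.0]
grip_width: 0.04
```

jog_arm(
  deltas=[
    [[0, -45, 0, 0, 0, 0, 40], [0, -45, 0, 0, 0, 0, 40], [0, -45, 0, 0, 0, 0, 40], [0, -45, 0, 0, 0, 0, 40], [0, -45, 0, 0, 0, 0, 40]],
  ],
)

```text
clock: 12.25
eef_pos: [0.4411, -0.0925, 0.1833]
tool_rot: [0.039, 0.999, 0.005, 0.013]
ft_force: [0.6, -0.2, 0.1]
grip_width: 0.0401
```

```bash
python3 - <<'E'
from dial import *
t=shot('top','t3.png');s=shot('side','s3.png')
T=cv2.resize(t[250:316,100:285],None,fx=4,fy=4,interpolation=cv2.INTER_CUBIC)
S=cv2.resize(s[265:385,180:365],None,fx=4,fy=2.6,interpolation=cv2.INTER_CUBIC)
cv2.imwrite('pics/dials3.png',np.vstack([T,S])[:,:,::-1])
rt=[(248.5,286.3),(192,282),(135.5,277.7)]
yaw=-.0946;cx=np.array([np.cos(yaw),np.sin(yaw)]);cy=np.array([-np.sin(yaw),np.cos(yaw)])
Q=np.array([[.4316,.1292],[.4425,.2438],[.4529,.3583]])
for i in range(3):
    e,sz=bar(t,rt[i]);A=[atz('top',q,.08)[:2] for q in e];v=A[0]-A[1];c=(A[0]+A[1])/2
    print('pointer %.3f len %.4f'%(np.arctan2(v@cy,v@cx),np.hypot(*v)),'barc',np.round(c-Q[i],4),np.round(sz,1))
k=np.zeros((480,640),bool);k[250:316,100:285]=1;print(blobs(red(t)&k,2))
print(pose()[0])
E
```

```text
pointer 0.694 len 0.0493 barc [0.0022 0.0015] [24.8  5.9]
pointer -0.740 len 0.0458 barc [0.0006 0.0007] [ 5.7 23.5]
pointer 0.169 len 0.0458 barc [0.0008 0.0016] [23.1  5.7]
[(array([134.12, 263.88]), 8), (array([130.24, 270.1 ]), 29), (array([200.89, 272.67]), 9), (array([193.17, 276.83]), 24), (array([242.83, 279.33]), 30)]
[ 0.44089694 -0.09571738  0.18320931]
```

View pics/dials3.png

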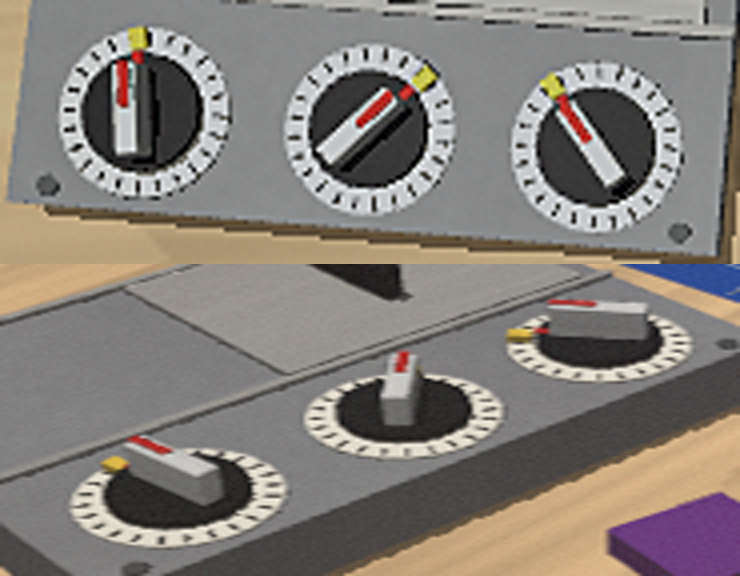

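```bash
python3 - <<'E'
from h import *
q=(.5712,.1555)
plan([((*q,.15),down(174.6),45)],mm=45,dg=8)
E
```

```text
# n=7 d=[130.3 251.2 -33.2] rv=[-0.4  1.4 -0.4]
[[[-15.3,37.3,5.5,0.1,0.2,0.1,45],[-15.3,37.4,5.4,0.1,0.2,0.1,45],[-15.2,37.4,5.3,0.1,0.2,0.1,45],[-15.2,37.4,5.2,0.1,0.2,0.1,45],[-15.2,37.4,5.1,0.1,0.2,0.1,45]]]
[[[-15.2,37.4,4.9,0.1,0.2,0.1,45],[-15.2,37.5,4.8,0.1,0.2,0.1,45]]]
```

jog_arm(
  deltas=[
    [[-15, 37, 3, 0.1, 0.2, 0.1, 45], [-15, 37, 3, 0.1, 0.2, 0.1, 45], [-15, 37, 3, 0.1, 0.2, 0.1, 45], [-15, 37, 3, 0.1, 0.2, 0.1, 45], [-15, 37, 3, 0.1, 0.2, 0.1, 45]],
  ],
)

```text
clock: 12.85
eef_pos: [0.5372, 0.0821, 0.1734]
tool_rot: [0.059, 0.998, 0.0, 0.007]
ft_force: [0.9, -0.7, -0.1]
grip_width: 0.0449
```

jog_arm(
  deltas=[
    [[-15, 37, 4, 0.1, 0.2, 0.1, 45], [-15, 37, 4, 0.1, 0.2, 0.1, 45], [0, 0, 0, 0, 0, 0, 45]],
  ],
)

```text
clock: 13.15
eef_pos: [0.5786, 0.1631, 0.1655]
tool_rot: [0.058, 0.998, 0.0, 0.004]
ft_force: [-1.6, -0.3, -0.6]
grip_width: 0.0449
```

```bash
python3 - <<'E'
from h import *
q=(.5712,.1555)
plan([((*q,.12),down(174.6),45)],mm=80,dg=9)
E
```

```text
# n=1 d=[ -7.4  -7.6 -45.5] rv=[-0.   0.5  1.2]
[[[6.8,-8.5,45.4,0.1,0.5,-1.2,45]]]
```

jog_arm(
  deltas=[
    [[7, -8.5, 20, 0.1, 0.5, -1.2, 45], [0, 0, 35, 0, 0, 0, 45], [0, 0, 20, 0, 0, 0, 45], [0, 0, 10, 0, 0, 0, 45], [0, 0, 0, 0, 0, 0, 45]],
  ],
)

```text
clock: 13.65
eef_pos: [0.5708, 0.1608, 0.0796]
tool_rot: [0.044, 0.999, 0.001, 0.002]
ft_force: [-0.5, -0.6, -0.3]
grip_width: 0.045
```

```bash
python3 - <<'E'
from h import *
q=(.5712,.1555)
plan([((*q,.067),down(174.6),45)],mm=80,dg=9)
E
```

```text
# n=1 d=[  0.4  -5.3 -12.6] rv=[-0.1  0.2 -0.3]
[[[-0.9,-5.3,12.6,0.1,0.2,0.3,45]]]
```

jog_arm(
  deltas=[
    [[-0.9, -5.3, 12.6, 0.1, 0.2, 0.3, 45], [0, 0, 0, 0, 0, 0, 45], [0, 0, 0, 0, 0, 0, 0], [0, 0, 0, 0, 0, 0, 0], [0, 0, 0, 0, 0, 0, 0]],
  ],
)

```text
clock: 14.15
eef_pos: [0.5735, 0.1567, 0.0699]
tool_rot: [0.047, 0.999, 0.002, 0.003]
ft_force: [-0.4, 4.9, -3.6]
grip_width: 0.0106
```

jog_arm(
  deltas=[
    [[0, 0, 0, 0, 0, 0, 0], [0, 8, 0, 0, 0, 0, 0], [0, 18, 0, 0, 0, 0, 0], [0, 18, 0, 0, 0, 0, 0], [0, 18, 0, 0, 0, 0, 0]],
  ],
)

```text
clock: 14.65
eef_pos: [0.5791, 0.2177, 0.0699]
tool_rot: [0.049, 0.999, -0.001, 0.002]
ft_force: [-0.9, -1.8, -1.8]
grip_width: 0.0104
```

```bash
python3 - <<'E'
from h import *
p,r,o=pose();print(o['ft_force'],o['ft_torque'])
plan([((.5712+.0161,.1555+.1692,p[2]),down(174.6),0)],mm=20,dg=9)
E
```

```text
[-0.92623284 -1.82346951 -1.81529046] [-0.47267211  0.06405039  0.22876041]
# n=6 d=[  8.2 107.    0. ] rv=[0.1 0.2 0.3]
[[[0.4,17.9,-0,-0,0,-0,0],[0.4,17.9,-0,-0,0,-0,0],[0.4,17.9,-0,-0,0,-0,0],[0.4,17.9,-0,-0,0,-0,0],[0.3,17.9,-0,-0,0,-0,0]]]
[[[0.3,17.9,-0,-0,0,-0,0]]]
```

jog_arm(
  deltas=[
    [[0, 18, 0, 0, 0, 0, 0], [0, 18, 0, 0, 0, 0, 0], [0, 18, 0, 0, 0, 0, 0], [0, 18, 0, 0, 0, 0, 0], [0, 14, 0, 0, 0, 0, 0]],
  ],
)

```text
clock: 15.15
eef_pos: [0.588, 0.3148, 0.0699]
tool_rot: [0.047, 0.999, -0.001, 0.003]
ft_force: [0.7, -2.3, -0.7]
grip_width: 0.0105
```

jog_arm(
  deltas=[
    [[0, 8, 0, 0, 0, 0, 0], [0, 4, 0, 0, 0, 0, 0], [0, 3, 0, 0, 0, 0, 0], [0, 0, 0, 0, 0, 0, 0]],
  ],
)

```text
clock: 15.55
eef_pos: [0.589, 0.3259, 0.07]
tool_rot: [0.048, 0.999, -0.011, 0.004]
ft_force: [0.9, 0.5, -2.3]
grip_width: 0.0105
```

jog_arm(
  deltas=[
    [[0, 3, 0, 0, 0, 0, 0], [0, 1, 0, 0, 0, 0, 0]],
  ],
)

```text
clock: 15.75
eef_pos: [0.589, 0.3259, 0.0699]
tool_rot: [0.05, 0.999, -0.015, 0.003]
ft_force: [0.2, -4.4, -1.2]
grip_width: 0.0108
```

jog_arm(
  deltas=[
    [[0, 0, 0, 0, 0, 0, 45], [0, 0, 0, 0, 0, 0, 45], [0, 0, -25, 0, 0, 0, 45], [0, 0, -40, 0, 0, 0, 45], [0, 0, -30, 0, 0, 0, 45]],
  ],
)

```text
clock: 16.25
eef_pos: [0.5852, 0.3319, 0.1616]
tool_rot: [0.049, 0.999, -0.015, -0.002]
ft_force: [0.7, 0.8, 1.0]
grip_width: 0.0451
```

```bash
python3 - <<'E'
from h import *
p=(.5,.05,.2)
plan([(p,down(174.6),80)],mm=45,dg=8)
E
```

```text
# n=7 d=[ -85.2 -281.9   38.4] rv=[ 1.7 -0.3  0.2]
[[[8.2,-41.4,-4.2,-0.2,-0,-0,80],[8.2,-41.4,-4.4,-0.2,-0,-0,80],[8.2,-41.4,-4.6,-0.2,-0,-0,80],[8.2,-41.3,-4.8,-0.2,-0,-0,80],[8.3,-41.3,-4.9,-0.2,-0,-0,80]]]
[[[8.3,-41.3,-5.1,-0.2,-0,-0,80],[8.3,-41.3,-5.3,-0.2,-0,-0,80]]]
```

```bash
cat >> h.py <<'E'
def dies(im,ps,z=.022):
    for p in ps:
        c,a,s=die(im,p,z=z);print(p,np.round(c,4),'yaw%%90 %.1f'%a,np.round(s,3))
E
python3 - <<'E'
from h import *
t=shot('top','t4.png');dies(t,((357,201),(364,267),(459,291)))
c=np.array([.4715,-.1069]);Y=202.3
r=down(Y,40);d=r.apply([0,0,1]);out=-down(Y).apply([1,0,0])
T=np.array([*(c+.0038*out[:2]),.006]);pre=T-.1*d
print(T,pre,d)
plan([((.5,.05,.22),down(190,15),82),(pre,r,82)],mm=46,dg=8)
E
```

```text
(357, 201) [ 0.6104 -0.0973] yaw%90 38.2 [0.063 0.061]
(364, 267) [ 0.4713 -0.107 ] yaw%90 22.3 [0.062 0.06 ]
(459, 291) [ 0.4162 -0.3021] yaw%90 56.6 [0.063 0.065]
[ 0.4750158  -0.10545807  0.006     ] [ 0.53448713 -0.08106709  0.08260444] [-0.59471334 -0.24390972 -0.76604444]
# n=7 d=[ -87.2 -283.5   52.5] rv=[ 0.8 15.4 15.3]
[[[8.4,-41.7,-6.5,0.1,2.1,-2.2,82],[10.3,-41.3,-6.1,0.1,2.1,-2.2,82],[12.1,-40.9,-5.6,0.1,2.1,-2.2,82],[13.9,-40.4,-5.1,0.1,2.1,-2.2,82],[15.7,-39.8,-4.5,0.1,2.1,-2.2,82]]]
[[[17.4,-39.2,-3.8,0.1,2.1,-2.2,82],[19,-38.5,-3,0.1,2.1,-2.2,82]]]
# n=5 d=[  34.5 -131.1 -137.4] rv=[-7.  24.1 12.1]
[[[-9.3,-27,26,1.1,5,-2.2,82],[-10.5,-26.9,25.6,1.1,5,-2.2,82],[-11.7,-26.8,25.2,1.1,5,-2.2,82],[-12.8,-26.8,24.7,1.1,5,-2.2,82],[-13.9,-26.8,24.1,1.1,5,-2.2,82]]]
```

jog_arm(
  deltas=[
    [[8, -42, -8, 0.1, 2.1, -2.2, 45], [10, -41, -8, 0.1, 2.1, -2.2, 45], [12, -41, -8, 0.1, 2.1, -2.2, 45], [14, -40, -5, 0.1, 2.1, -2.2, 82], [16, -40, -4.5, 0.1, 2.1, -2.2, 82]],
  ],
)

```text
clock: 16.8
eef_pos: [0.5268, 0.1372, 0.2142]
tool_rot: [-0.058, 0.994, -0.007, -0.087]
ft_force: [0.2, -0.9, 1.1]
grip_width: 0.0723
```

jog_arm(
  deltas=[
    [[17, -39, -4, 0.1, 2.1, -2.2, 82], [19, -38, -3, 0.1, 2.1, -2.2, 82]],
  ],
)

```text
clock: 17.0
eef_pos: [0.5033, 0.0551, 0.2296]
tool_rot: [-0.098, 0.988, -0.007, -0.123]
ft_force: [0.3, 0.4, 0.3]
grip_width: 0.0822
```

jog_arm(
  deltas=[
    [[-9, -27, 26, 1.1, 5, -2.2, 82], [-10.5, -27, 25.6, 1.1, 5, -2.2, 82], [-12, -27, 25, 1.1, 5, -2.2, 82], [-13, -27, 24.7, 1.1, 5, -2.2, 82], [-14, -27, 24, 1.1, 5, -2.2, 82]],
  ],
)

```text
clock: 17.5
eef_pos: [0.5513, -0.0778, 0.0993]
tool_rot: [-0.195, 0.925, -0.065, -0.32]
ft_force: [1.1, 0.0, 0.3]
grip_width: 0.0822
```

```bash
cat > tgt.py <<'E'
from h import *
def graspT(c,Y,tilt=40,off=.0038,z=.006):
    r=down(Y,tilt);d=r.apply([0,0,1]);out=-down(Y).apply([1,0,0])
    return np.array([*(np.array(c)+off*out[:2]),z]),r,d
E
python3 - <<'E'
from tgt import *
T,r,d=graspT((.4715,-.107),202.3)
print(pose()[0],get_obs()['joint_pos'])
plan([(T-.06*d,r,82)],mm=60,dg=8.5)
E
```

```text
[ 0.55125802 -0.0778171   0.09933417] [-0.0050932   0.96138534  0.67612927  1.90814352 -0.24973251 -0.34027546]
# n=2 d=[-40.6 -13.1 -47.4] rv=[-1.   1.6 -1.4]
[[[2.1,2,31.7,-0.3,1,0.6,82],[1.6,1.8,31.8,-0.3,1,0.6,82]]]
```

jog_arm(
  deltas=[
    [[2, 2, 28, -0.3, 1, 0.6, 82], [2, 2, 28, -0.3, 1, 0.6, 82], [0, 0, 0, 0, 0, 0, 82]],
  ],
)

```text
clock: 17.8
eef_pos: [0.5128, -0.0894, 0.0381]
tool_rot: [-0.182, 0.918, -0.064, -0.346]
ft_force: [-0.1, -0.5, 0.3]
grip_width: 0.0818
```

```bash
python3 - <<'E'
from tgt import *
T,r,d=graspT((.4715,-.107),202.3)
print(get_obs()['joint_pos'])
plan([(T-.02*d,r,82),(T,r,82)],mm=60,dg=8.5)
E
```

```text
[-0.02242279  0.98034205  0.51103081  1.77988395 -0.25938685 -0.32188811]
# n=1 d=[-25.9 -11.3 -16.8] rv=[-0.  -1.3  0.1]
[[[10.2,-0.8,31.3,0.4,-1.2,0.3,82]]]
# n=1 d=[-11.9  -4.9 -15.3] rv=[0. 0. 0.]
[[[-0,0,20,0,0,0,82]]]
```

jog_arm(
  deltas=[
    [[11, -1, 24, 0.4, -1.2, 0.3, 82], [0, 0, 8, 0, 0, 0, 82], [0, 0, 0, 0, 0, 0, 82]],
  ],
)

```text
clock: 18.1
eef_pos: [0.4881, -0.0993, 0.0218]
tool_rot: [-0.182, 0.923, -0.066, -0.333]
ft_force: [0.8, -0.1, 0.5]
grip_width: 0.0824
```

```bash
python3 - <<'E'
from tgt import *
T,r,d=graspT((.4715,-.107),202.3)
plan([(T,r,82)],mm=60,dg=8.5)
s=shot('side');print(get_obs()['ft_force']);crop(s,'g1.png',330,190,450,290,6)
E
```

```text
# n=1 d=[-13.1  -6.2 -15.8] rv=[-0.1  0.3 -0.1]
[[[1.1,-0.8,21.4,-0.1,0.3,0,82]]]
[-0.66598059 -0.18412033  0.02326995]
```

View pics/g1.png

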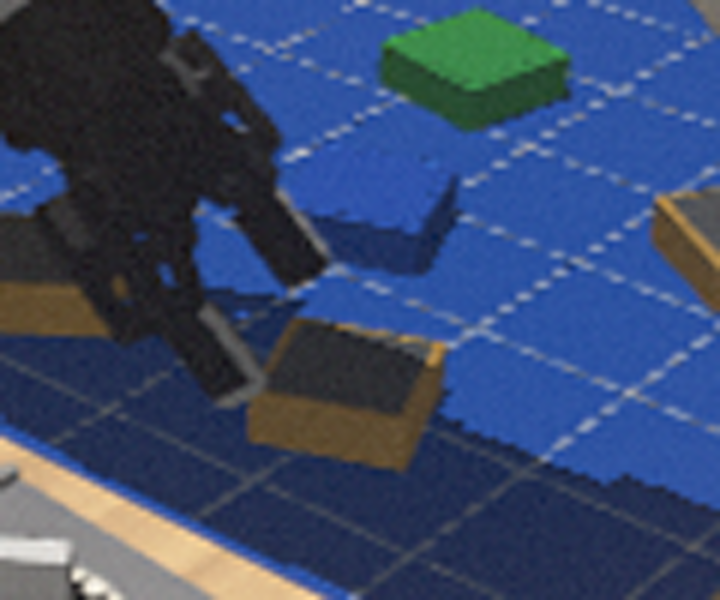

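jog_arm(
  deltas=[
    [[1, -0.8, 15, -0.1, 0.3, 0, 82], [0, 0, 7, 0, 0, 0, 82], [0, 0, 0, 0, 0, 0, 82]],
  ],
)

```text
clock: 18.45
eef_pos: [0.4823, -0.1044, 0.0101]
tool_rot: [-0.183, 0.924, -0.068, -0.328]
ft_force: [-0.2, -0.6, -0.1]
grip_width: 0.082
```

```bash
python3 - <<'E'
from tgt import *
T,r,d=graspT((.4715,-.107),202.3)
plan([(T,r,82)],mm=60,dg=8.5)
E
```

```text
# n=1 d=[-7.3 -1.2 -4.1] rv=[-0.1  0.9 -0.1]
[[[3,1.7,7.7,-0.3,0.9,-0.1,82]]]
```

jog_arm(
  deltas=[
    [[3, 1.5, 9, -0.3, 0.9, 0, 82], [0, 0, 0, 0, 0, 0, 82], [0, 0, 0, 0, 0, 0, 40], [0, 0, 0, 0, 0, 0, 40], [0, 0, 0, 0, 0, 0, 40]],
  ],
)

```text
clock: 18.95
eef_pos: [0.4777, -0.1053, 0.0069]
tool_rot: [-0.181, 0.923, -0.067, -0.333]
ft_force: [-1.4, -0.6, -1.2]
grip_width: 0.0587
```

jog_arm(
  deltas=[
    [[0, 0, 0, 0, 0, 0, 40]],
  ],
)

```text
clock: 19.05
eef_pos: [0.4777, -0.1052, 0.0068]
tool_rot: [-0.181, 0.923, -0.067, -0.333]
ft_force: [-0.3, -0.7, -0.8]
grip_width: 0.0586
```

```bash
python3 - <<'E'
from tgt import *
p,r0,o=pose();print(p,o['ft_force'],o['grip_width'],r0.apply([0,0,1]))
plan([(p+[0,0,.05],r0,40)])
plan([(p+[0.01,0,.09],down(202.3,-80),40)],start=(p+[0,0,.05],down(202.3,40)),mm=46,dg=8.4)
E
```

```text
[ 0.47770887 -0.10520898  0.00680172] [-0.29257292 -0.66960384 -0.75596835] 0.05862340848376379 [-0.59024963 -0.2449296  -0.76916505]
# n=2 d=[ 0.  0. 50.] rv=[0. 0. 0.]
[[[16,-0.1,-19.2,0,0,0,40],[16,-0.1,-19.2,0,0,0,40]]]
# n=15 d=[10.  0. 40.] rv=[  45.5 -111.    -0. ]
[[[1.2,-0.3,-2.4,0,-8,0,40],[0.9,-0.3,-2.6,-0,-8,0,40],[0.5,-0.3,-2.7,0,-8,-0,40],[0.1,-0.3,-2.7,0,-8,0,40],[-0.2,-0.3,-2.7,-0,-8,0,40]]]
[[[-0.6,-0.3,-2.7,-0,-8,-0,40],[-1,-0.3,-2.6,-0,-8,-0,40],[-1.3,-0.3,-2.4,-0,-8,-0,40],[-1.6,-0.3,-2.2,0,-8,-0,40],[-1.9,-0.3,-1.9,0,-8,0,40]]]
[[[-2.2,-0.3,-1.6,-0,-8,0,40],[-2.4,-0.3,-1.3,0,-8,-0,40],[-2.6,-0.3,-1,-0,-8,0,40],[-2.7,-0.3,-0.6,-0,-8,0,40],[-2.7,-0.3,-0.2,0,-8,0,40]]]
```

jog_arm(
  deltas=[
    [[16, 0, -19, 0, 0, 0, 40], [16, 0, -19, 0, 0, 0, 40], [16, 0, -19, 0, -4, 0, 40], [0, 0, 0, 0, -8, 0, 40], [0, 0, -2, 0, -8, 0, 40]],
  ],
)

```text
clock: 19.55
eef_pos: [0.4788, -0.1027, 0.0775]
tool_rot: [-0.192, 0.966, -0.032, -0.167]
ft_force: [-0.7, -0.4, -3.0]
grip_width: 0.0585
```

jog_arm(
  deltas=[
    [[0, 0, -3, 0, -8, 0, 40], [0, 0, -3, 0, -8, 0, 40], [0, 0, -3, 0, -8, 0, 40], [0, 0, -3, 0, -8, 0, 40], [0, 0, -3, 0, -8, 0, 40]],
  ],
)

```text
clock: 20.05
eef_pos: [0.4799, -0.1019, 0.0957]
tool_rot: [-0.193, 0.962, 0.036, 0.189]
ft_force: [0.7, -0.6, -2.9]
grip_width: 0.0589
```

jog_arm(
  deltas=[
    [[-2, 0, 0, 0, -8, 0, 40], [-2, 0, 0, 0, -8, 0, 40], [-2, 0, 0, 0, -8, 0, 40], [-2, 0, 0, 0, -8, 0, 40], [-2, 0, 0, 0, -8, 0, 40]],
  ],
)

```text
clock: 20.55
eef_pos: [0.4831, -0.1001, 0.1027]
tool_rot: [-0.169, 0.849, 0.093, 0.491]
ft_force: [0.4, -1.2, -4.1]
grip_width: 0.0587
```

```bash
python3 - <<'E'
from tgt import *
p,r0,o=pose();d=r0.apply([0,0,1]);print(p,o['ft_force'],o['grip_width'],d,'pitch',np.degrees(np.arccos(-d[2])),o['joint_pos'])
plan([(p,down(202.3,-80),40)])
E
```

```text
[ 0.48307489 -0.10009174  0.10269589] [ 0.39292445 -1.17329629 -4.09658325] 0.05874171480005386 [ 0.8029439   0.32457313 -0.49993337] pitch 60.004408125310455 [-0.69255288  0.30346759 -1.03159166 -0.45200547  0.8671381  -0.75693045]
# n=3 d=[0. 0. 0.] rv=[  8.  -18.3   0.1]
[[[0,0,0,-0.1,-6.7,0.1,40],[0,0,0,-0.1,-6.7,0.1,40],[0,0,0,-0.1,-6.7,0.1,40]]]
```

```bash
python3 - <<'E'
from tgt import *
plan([((.50,-.05,.10),down(225,-60),40),((.50,-.05,.10),down(225,-80),40)],dg=7.7)
E
```

```text
# n=3 d=[16.9 50.1 -2.7] rv=[ 0.4  0.2 22.7]
[[[-5.1,13.3,10.4,-6.6,-0,-3.7,40],[-5.9,11.7,11.9,-6.6,-0,-3.7,40],[-6.6,9.8,13.1,-6.6,-0,-3.7,40]]]
# n=3 d=[0. 0. 0.] rv=[ 14.1 -14.1  -0. ]
[[[0,0,0,0,-6.7,0,40],[0,0,0,0,-6.7,-0,40],[0,0,0,-0,-6.7,-0,40]]]
```

jog_arm(
  deltas=[
    [[-5, 13, 10, -6.6, 0, -3.7, 40], [-6, 12, 12, -6.6, 0, -3.7, 40], [-6.6, 10, 13, -6.6, 0, -3.7, 40], [0, 0, 0, 0, 0, 0, 40]],
  ],
)

```text
clock: 20.95
eef_pos: [0.491, -0.0482, 0.0923]
tool_rot: [-0.328, 0.804, 0.19, 0.459]
ft_force: [-0.1, -1.1, -2.6]
grip_width: 0.058
```

jog_arm(
  deltas=[
    [[0, 0, 0, 0, -6.7, 0, 40], [0, 0, 0, 0, -6.7, 0, 40], [0, 0, 0, 0, -6.7, 0, 40], [0, 0, 0, 0, 0, 0, 40]],
  ],
)

```text
clock: 21.35
eef_pos: [0.4919, -0.05, 0.0914]
tool_rot: [-0.29, 0.71, 0.241, 0.594]
ft_force: [0.5, 0.6, -2.6]
grip_width: 0.0589
```

```bash
python3 - <<'E'
from tgt import *
p,r0,o=pose();d=r0.apply([0,0,1]);print(p,o['ft_force'],o['grip_width'],d,'pitch',np.degrees(np.arccos(-d[2])),o['joint_pos'])
s=shot('side','s6.png')
plan([((.5,-.05,p[2]),down(225,-80),40)])
E
```

```text
[ 0.49191182 -0.04999615  0.09139234] [ 0.50032776  0.60336947 -2.6095843 ] 0.058912671701822975 [ 0.70496727  0.68671399 -0.17732748] pitch 79.78586842002727 [-0.7489833   0.65763871 -0.80269437 -0.15769411  1.38584374 -1.30103147]
# n=1 d=[ 7.6  0.1 -1.6] rv=[0.4 0.  0.7]
[[[0.6,-5.3,5.7,-0.7,-0.3,0.2,40]]]
```

View pics/s6.png

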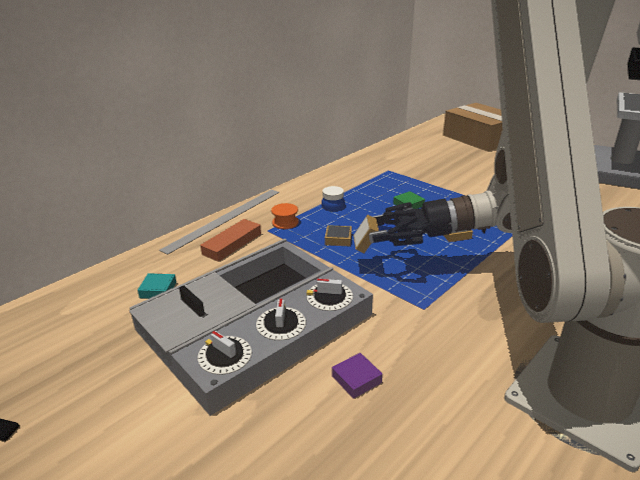

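```bash
cat >> tgt.py <<'E'
def dielow(graspP,graspR,c,Y,P,Rr,thick=.022):
    rel=graspR.inv().apply(np.array([*c,.011])-graspP); RD=graspR.inv()*down(Y)
    k=np.array([[a,b,e] for a in(-.03,.03) for b in(-.03,.03) for e in(-.011,.011)])
    W=P+Rr.apply(rel+RD.apply(k)); return rel,W[:,2].min(),P+Rr.apply(rel)
E
python3 - <<'E'
from tgt import *
p,r0,o=pose()
gP=np.array([.4777,-.1052,.0068]);gR=R.from_quat([-.181,.923,-.067,-.333])
print(dielow(gP,gR,(.4713,-.107),202.3,p,r0))
plan([(p-[0,0,.05],r0,40)],mm=15)
E
```

```text
(array([0.00776598, 0.00074474, 0.0009874 ]), np.float64(0.05340989404319873), array([ 0.49156661, -0.04985658,  0.08515617]))
# n=4 d=[  0.   0. -50.] rv=[0. 0. 0.]
[[[12.3,0.1,2.2,0,0,0,40],[12.3,0.1,2.2,0,0,0,40],[12.3,0.1,2.2,0,0,0,40],[12.3,0.1,2.2,0,0,0,40]]]
```

jog_arm(
  deltas=[
    [[12, 0, 2, 0, 0, 0, 40], [12, 0, 2, 0, 0, 0, 40], [12, 0, 2, 0, 0, 0, 40], [8, 0, 1.5, 0, 0, 0, 40], [0, 0, 0, 0, 0, 0, 40]],
  ],
)

```text
clock: 21.9
eef_pos: [0.4942, -0.0525, 0.0519]
tool_rot: [-0.296, 0.713, 0.233, 0.592]
ft_force: [-0.3, 0.3, -2.6]
grip_width: 0.0582
```

```bash
python3 - <<'E'
from tgt import *
p,r0,o=pose()
gP=np.array([.4777,-.1052,.0068]);gR=R.from_quat([-.181,.923,-.067,-.333])
print(p,dielow(gP,gR,(.4713,-.107),202.3,p,r0)[1:],r0.apply([0,0,1]))
E
```

```text
[ 0.49419931 -0.05247039  0.05190556] (np.float64(0.011894609578247284), array([ 0.49340596, -0.05239548,  0.0440822 ])) [ 0.70603738  0.68185255 -0.1912807 ]
```

jog_arm(
  deltas=[
    [[7, 0, 1, 0, 0, 0, 40], [4, 0, 0.5, 0, 0, 0, 40], [0, 0, 0, 0, 0, 0, 40]],
  ],
)

```text
clock: 22.2
eef_pos: [0.4949, -0.0537, 0.0425]
tool_rot: [-0.297, 0.713, 0.231, 0.592]
ft_force: [-1.5, -0.0, -2.4]
grip_width: 0.0588
```

jog_arm(
  deltas=[
    [[0, 0, 0, 0, 0, 0, 82], [0, 0, 0, 0, 0, 0, 82], [0, 0, 0, 0, 0, 0, 82], [0, 0, 0, 0, 0, 0, 82], [0, 0, 0, 0, 0, 0, 82]],
  ],
)

```text
clock: 22.7
eef_pos: [0.4952, -0.0537, 0.0448]
tool_rot: [-0.298, 0.711, 0.231, 0.594]
ft_force: [0.0, 0.1, -0.2]
grip_width: 0.0824
```

```bash
python3 - <<'E'
from tgt import *
p,r0,o=pose();print(p,o['ft_force'],r0.apply([0,0,1]))
s=shot('side');crop(s,'f1.png',320,170,460,275,5.5)
E
```

```text
[ 0.49523642 -0.0536576   0.04477099] [ 0.02494511  0.11449331 -0.18435168] [ 0.70644083  0.68239241 -0.18783491]
```

View pics/f1.png

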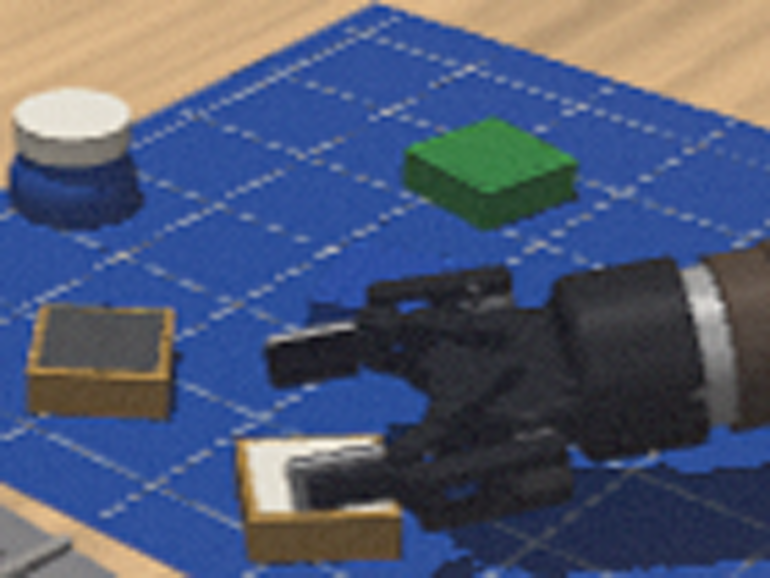

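```bash
python3 - <<'E'
from tgt import *
p,r0,o=pose()
T,r,d=graspT((.4162,-.3021),146.6)
w1=p+[-.01,-.01,.08]
print(T,T-.1*d)
plan([(w1,r0,82),((.45,-.15,.2),down(185,-20),82),(T-.1*d,r,82)],mm=46,dg=8.4)
E
```

```text
[ 0.41937242 -0.30419183  0.006     ] [ 0.47303541 -0.33957605  0.08260444]
# n=2 d=[-10. -10.  80.] rv=[0. 0. 0.]
[[[-37.9,-1.1,-14.5,0,0,0,82],[-37.9,-1.1,-14.5,0,0,0,82]]]
# n=9 d=[-35.3 -86.3  75.2] rv=[-23.9  55.4 -36.4]
[[[-6.3,-4.3,-10.9,3.4,6.4,3.1,82],[-5.3,-4.7,-11.3,3.4,6.4,3.1,82],[-4.3,-5.1,-11.5,3.4,6.4,3.1,82],[-3.3,-5.6,-11.6,3.4,6.4,3.1,82],[-2.4,-6.1,-11.6,3.4,6.4,3.1,82]]]
[[[-1.4,-6.7,-11.4,3.4,6.4,3.1,82],[-0.5,-7.3,-11.1,3.4,6.4,3.1,82],[0.3,-7.9,-10.7,3.4,6.4,3.1,82],[1,-8.6,-10.1,3.4,6.4,3.1,82]]]
# n=9 d=[  23.  -189.6 -117.4] rv=[ 15.   59.2 -34.8]
[[[3.8,-21.2,12.5,-0.8,6.4,4.4,82],[0.8,-21.6,12.5,-0.8,6.4,4.4,82],[-2.3,-21.7,12.1,-0.8,6.4,4.4,82],[-5.3,-21.5,11.4,-0.8,6.4,4.4,82],[-8.1,-21.2,10.3,-0.8,6.4,4.4,82]]]
[[[-10.8,-20.6,9,-0.8,6.4,4.4,82],[-13.3,-19.8,7.4,-0.8,6.4,4.4,82],[-15.5,-18.7,5.5,-0.8,6.4,4.4,82],[-17.4,-17.5,3.4,-0.8,6.4,4.4,82]]]
```

jog_arm(
  deltas=[
    [[-30, -1, -12, 0, 0, 0, 82], [-38, -1, -14, 0, 0, 0, 82], [-10, -4, -12, 3, 6.4, 3, 82]],
  ],
)

```text
clock: 23.05
eef_pos: [0.4798, -0.0708, 0.1239]
tool_rot: [-0.271, 0.76, 0.218, 0.55]
ft_force: [0.9, -0.7, 0.4]
grip_width: 0.082
```

jog_arm(
  deltas=[
    [[-5, -5, -11, 3.4, 6.4, 3.1, 82], [-4, -5, -11, 3.4, 6.4, 3.1, 82], [-3, -5.6, -11.6, 3.4, 6.4, 3.1, 82], [-2, -6, -11.6, 3.4, 6.4, 3.1, 82], [-1.4, -6.7, -11, 3.4, 6.4, 3.1, 82]],
  ],
)

```text
clock: 23.55
eef_pos: [0.4564, -0.1215, 0.166]
tool_rot: [-0.123, 0.938, 0.087, 0.311]
ft_force: [0.7, -0.5, -0.4]
grip_width: 0.0816
```

jog_arm(
  deltas=[
    [[0, -7, -11, 3.4, 6.4, 3.1, 82], [0, -8, -11, 3.4, 6.4, 3.1, 82], [1, -9, -10, 3.4, 6.4, 3.1, 82], [4, -21, 8, -0.8, 6.4, 4.4, 82], [1, -21, 8, -0.8, 6.4, 4.4, 82]],
  ],
)

```text
clock: 24.05
eef_pos: [0.4427, -0.1901, 0.1835]
tool_rot: [0.045, 0.998, 0.023, 0.037]
ft_force: [0.6, 0.0, -0.4]
grip_width: 0.0823
```

```bash
python3 - <<'E'
from tgt import *
t=shot('top','t7.png')
dies(t,((357,201),(459,291)))
T,r,d=graspT((.4162,-.3021),146.6)
print(pose()[0]);plan([(T-.1*d,r,82)],mm=46,dg=8.4)
h=hsv(t); w=white(t); print([b for b in blobs(w,60)])
E
```

```text
(357, 201) [ 0.6103 -0.0972] yaw%90 38.2 [0.063 0.061]
(459, 291) [ 0.4187 -0.3045] yaw%90 89.1 [0.124 0.122]
[ 0.44542268 -0.19350119  0.17978701]
# n=7 d=[  27.6 -146.1  -97.2] rv=[ 12.   42.5 -25.6]
[[[-5,-21.1,13.2,-0.9,6,4,82],[-7.8,-20.8,12.2,-0.9,6,4,82],[-10.5,-20.4,10.9,-0.9,6,4,82],[-13,-19.7,9.4,-0.9,6,4,82],[-15.2,-18.8,7.6,-0.9,6,4,82]]]
[[[-17.2,-17.8,5.6,-0.9,6,4,82],[-18.9,-16.6,3.4,-0.9,6,4,82]]]
[(array([412.91, 139.41]), 492), (array([347.56, 264.44]), 604), (array([135.77, 278.28]), 468), (array([191.81, 282.75]), 491), (array([248.68, 287.22]), 504), (array([131.08, 281.25]), 61), (array([186.84, 282.49]), 79), (array([248.19, 287.19]), 83)]
```

jog_arm(
  deltas=[
    [[-5, -21, 13, -0.9, 6, 4, 82], [-8, -21, 12, -0.9, 6, 4, 82], [-10.5, -20, 11, -0.9, 6, 4, 82], [-13, -20, 9, -0.9, 6, 4, 82], [-15, -19, 8, -0.9, 6, 4, 82]],
  ],
)

```text
clock: 24.6
eef_pos: [0.4616, -0.2957, 0.1079]
tool_rot: [0.212, 0.945, 0.082, -0.237]
ft_force: [2.4, 0.2, 0.9]
grip_width: 0.0821
```

jog_arm(
  deltas=[
    [[-17, -18, 6, -0.9, 6, 4, 82], [-19, -17, 3, -0.9, 6, 4, 82], [0, 0, 0, 0, 0, 0, 82]],
  ],
)

```text
clock: 24.9
eef_pos: [0.466, -0.3346, 0.0647]
tool_rot: [0.267, 0.897, 0.104, -0.336]
ft_force: [-0.9, 0.7, -4.0]
grip_width: 0.082
```

```bash
python3 - <<'E'
from tgt import *
s=shot('side','s8.png');t=shot('top')
z=cv2.resize(t[235:300,325:380],None,fx=6,fy=6);print('redpx',red(t)[250:285,330:365].sum())
c=s[180:270,390:500];a=cv2.resize(c,(440,360));b=cv2.resize(t[240:290,320:370],(360,360))
cv2.imwrite('pics/c8.png',np.hstack([a,b])[:,:,::-1])
for m in masks_of('die_a_mid','side'): print(round(m['conf'],2),m['at'],m['pixels'].sum())
T,r,d=graspT((.4162,-.3021),146.6)
print(pose()[0],get_obs()['joint_pos']);plan([(T-.04*d,r,82)],mm=46,dg=8.4)
E
```

```text
redpx 0
0.74 [456.3, 232.9] 566
0.6 [328.4, 293.7] 711
[ 0.46794764 -0.33345836  0.07922515] [-0.61100702  1.14179453  0.97430739  2.10455194 -0.01538082 -0.02969185]
# n=2 d=[-27.1  15.1 -42.6] rv=[-0.5  0.1 -0.3]
[[[-1.9,-1.2,26.2,0.1,-0.1,0.2,82],[-1.9,-1.2,26.3,0.1,-0.1,0.2,82]]]
```

View pics/c8.png

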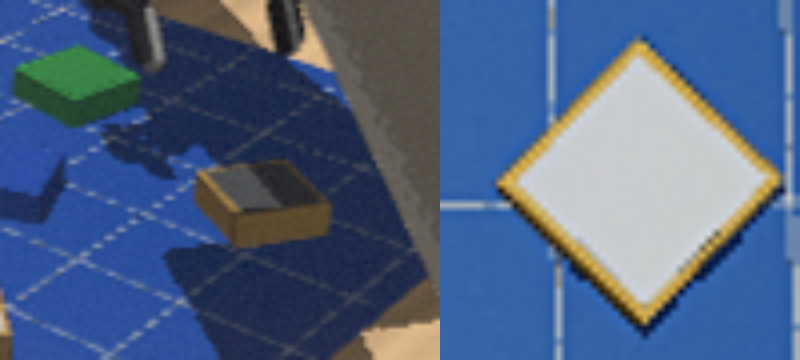

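jog_arm(
  deltas=[
    [[-2, -1, 26, 0, 0, 0, 82], [-2, -1, 26, 0, 0, 0, 82], [0, 0, 0, 0, 0, 0, 82]],
  ],
)

```text
clock: 25.35
eef_pos: [0.444, -0.3169, 0.0511]
tool_rot: [0.266, 0.905, 0.098, -0.317]
ft_force: [-0.3, 0.2, 0.6]
grip_width: 0.0822
```

```bash
python3 - <<'E'
from tgt import *
T,r,d=graspT((.4162,-.3021),146.6)
print(get_obs()['joint_pos']);plan([(T-.012*d,r,82),(T,r,82)],mm=46,dg=8.4)
E
```

```text
[-0.61086053  1.04566574  0.71023165  1.91194069 -0.01621914 -0.03365236]
# n=1 d=[-18.2   8.5 -35.9] rv=[ 0.3  1.3 -0.5]
[[[-6.9,-3.1,40.4,0.1,1.2,0.7,82]]]
# n=1 d=[-6.4  4.2 -9.2] rv=[0. 0. 0.]
[[[0,0,12,0,0,0,82]]]
```

jog_arm(
  deltas=[
    [[-7, -3, 15, 0.1, 1.2, 0.7, 82], [0, 0, 20, 0, 0, 0, 82], [0, 0, 10, 0, 0, 0, 82], [0, 0, 0, 0, 0, 0, 82]],
  ],
)

```text
clock: 25.75
eef_pos: [0.4289, -0.3087, 0.0264]
tool_rot: [0.271, 0.905, 0.093, -0.316]
ft_force: [-0.4, 0.6, -0.6]
grip_width: 0.0822
```

```bash
python3 - <<'E'
from tgt import *
T,r,d=graspT((.4162,-.3021),146.6)
plan([(T,r,82)],mm=46,dg=8.4)
E
```

```text
# n=1 d=[ -9.5   4.5 -20.4] rv=[ 1.   1.2 -0.1]
[[[-4.6,-1.4,22.5,-0.2,1.6,0,82]]]
```

jog_arm(
  deltas=[
    [[-5, -1.4, 16, -0.2, 1.6, 0, 82], [0, 0, 9, 0, 0, 0, 82], [0, 0, 0, 0, 0, 0, 82]],
  ],
)

```text
clock: 26.05
eef_pos: [0.4205, -0.3047, 0.0059]
tool_rot: [0.27, 0.901, 0.097, -0.325]
ft_force: [-0.0, -0.4, -0.7]
grip_width: 0.082
```

```bash
python3 - <<'E'
from tgt import *
T,r,d=graspT((.4162,-.3021),146.6)
plan([(T,r,82)],mm=46,dg=8.4)
E
```

```text
# n=1 d=[-1.2  0.5  0.1] rv=[ 0.2  0.3 -0. ]
[[[1,-0.2,0.7,-0,0.4,0,82]]]
```

jog_arm(
  deltas=[
    [[0, 0, 0, 0, 0, 0, 40], [0, 0, 0, 0, 0, 0, 40], [0, 0, 0, 0, 0, 0, 40], [0, 0, 0, 0, 0, 0, 40]],
  ],
)

```text
clock: 26.45
eef_pos: [0.4211, -0.3052, 0.0059]
tool_rot: [0.27, 0.901, 0.097, -0.324]
ft_force: [-0.5, 1.2, 0.3]
grip_width: 0.0587
```

jog_arm(
  deltas=[
    [[16, 0, -19, 0, 0, 0, 40], [16, 0, -19, 0, 0, 0, 40], [16, 0, -19, 0, -4, 0, 40], [0, 0, 0, 0, -8, 0, 40], [0, 0, -2, 0, -8, 0, 40]],
  ],
)

```text
clock: 26.95
eef_pos: [0.4225, -0.306, 0.0737]
tool_rot: [0.283, 0.944, 0.049, -0.163]
ft_force: [0.5, -0.4, -3.5]
grip_width: 0.0587
```

jog_arm(
  deltas=[
    [[0, 0, -3, 0, -8, 0, 40], [0, 0, -3, 0, -8, 0, 40], [0, 0, -3, 0, -8, 0, 40], [0, 0, -3, 0, -8, 0, 40], [0, 0, -3, 0, -8, 0, 40]],
  ],
)

```text
clock: 27.45
eef_pos: [0.4234, -0.3064, 0.0918]
tool_rot: [0.281, 0.94, -0.055, 0.185]
ft_force: [0.6, -0.2, -4.9]
grip_width: 0.0588
```

```bash
python3 - <<'E'
from tgt import *
print(pose()[0],get_obs()['ft_force'])
plan([((.38,-.32,.10),down(191,-60),40),((.38,-.32,.09),down(191,-80),40)],mm=46,dg=7.5)
E
```

```text
[ 0.42343605 -0.3064289   0.09179598] [ 0.59035459 -0.17003309 -4.91305869]
# n=8 d=[-43.4 -13.6   8.2] rv=[ -7.5 -37.9  42.7]
[[[2.9,-4.4,-2.3,-3.7,-4.5,-4.2,40],[3.1,-4,-2.8,-3.7,-4.5,-4.2,40],[3.1,-3.6,-3.3,-3.7,-4.5,-4.2,40],[3.1,-3.1,-3.8,-3.7,-4.5,-4.2,40],[3,-2.6,-4.2,-3.7,-4.5,-4.2,40]]]
[[[2.8,-2.1,-4.6,-3.7,-4.5,-4.2,40],[2.6,-1.6,-4.9,-3.7,-4.5,-4.2,40],[2.3,-1.1,-5.2,-3.7,-4.5,-4.2,40]]]
# n=3 d=[  0.   0. -10.] rv=[  3.8 -19.6  -0. ]
[[[2.9,0,1.7,0,-6.7,-0,40],[3.1,0,1.3,0,-6.7,0,40],[3.2,0,1,0,-6.7,0,40]]]
```

jog_arm(
  deltas=[
    [[3, -4.4, -2.3, -3.7, -4.5, -4.2, 40], [3, -4, -2.8, -3.7, -4.5, -4.2, 40], [3, -3.6, -3.3, -3.7, -4.5, -4.2, 40], [3, -3, -3.8, -3.7, -4.5, -4.2, 40], [3, -2.6, -4.2, -3.7, -4.5, -4.2, 40]],
  ],
)

```text
clock: 27.95
eef_pos: [0.3889, -0.3033, 0.0952]
tool_rot: [0.047, 0.917, 0.013, 0.396]
ft_force: [1.3, -0.1, -4.6]
grip_width: 0.0584
```

jog_arm(
  deltas=[
    [[2.8, -2, -4.6, -3.7, -4.5, -4.2, 40], [2.6, -1.6, -4.9, -3.7, -4.5, -4.2, 40], [2.3, -1, -5.2, -3.7, -4.5, -4.2, 40], [0, 0, 0, 0, -6.7, 0, 40], [0, 0, 0, 0, -6.7, 0, 40]],
  ],
)

```text
clock: 28.45
eef_pos: [0.3684, -0.3101, 0.0967]
tool_rot: [-0.083, 0.794, 0.059, 0.599]
ft_force: [1.4, -0.2, -3.3]
grip_width: 0.0587
```

jog_arm(
  deltas=[
    [[0, 0, 0, 0, -6.7, 0, 40], [0, 0, 0, 0, 0, 0, 40]],
  ],
)

```text
clock: 28.65
eef_pos: [0.3668, -0.3107, 0.0913]
tool_rot: [-0.075, 0.759, 0.066, 0.643]
ft_force: [0.2, 0.0, -4.2]
grip_width: 0.059
```

```bash
python3 - <<'E'
from tgt import *
p,r0,o=pose();print(p,o['grip_width'],r0.apply([0,0,1]),o['joint_pos'])
gP=np.array([.4211,-.3052,.0059]);gR=R.from_quat([.27,.901,.097,-.324])
print(dielow(gP,gR,(.4162,-.3021),146.6,p,r0))
plan([((.38,-.32,p[2]),down(191,-80),40)])
t=shot('top');print([b for b in blobs(red(t),5) if b[0][0]>290],[b for b in blobs(white(t),60) if b[0][0]>290])
E
```

```text
[ 0.36681818 -0.31066436  0.09134133] 0.05896865149615383 [ 0.96672239  0.19651355 -0.16379938] [-1.37507176  0.67143872 -0.73073903  0.19764559  1.40618553 -1.59763293]
(array([ 0.00771757, -0.00010613, -0.0002404 ]), np.float64(0.0522065352594398), array([ 0.3653641 , -0.31104786,  0.08376712]))
# n=1 d=[13.2 -9.3  0. ] rv=[-0.3  0.5 -0.5]
[[[-1.8,-11.8,10.9,0.5,0.6,-0.1,40]]]
[(array([471.88, 310.99]), 161)] [(array([412.9 , 139.36]), 496), (array([347.57, 264.46]), 604)]
```

jog_arm(
  deltas=[
    [[12, 0, 2, 0, 0, 0, 40], [12, 0, 2, 0, 0, 0, 40], [12, 0, 2, 0, 0, 0, 40], [10, 0, 1.5, 0, 0, 0, 40], [0, 0, 0, 0, 0, 0, 40]],
  ],
)

```text
clock: 29.2
eef_pos: [0.3684, -0.3139, 0.0484]
tool_rot: [-0.083, 0.763, 0.06, 0.639]
ft_force: [0.5, 0.5, -3.4]
grip_width: 0.0588
```

```bash
python3 - <<'E'
from tgt import *
p,r0,o=pose()
gP=np.array([.4211,-.3052,.0059]);gR=R.from_quat([.27,.901,.097,-.324])
print(p,r0.apply([0,0,1]),dielow(gP,gR,(.4162,-.3021),146.6,p,r0)[1:])
E
```

```text
[ 0.36838688 -0.31393186  0.04839471] [ 0.96424148  0.19702786 -0.17725234] (np.float64(0.008861797450087229), array([ 0.3668606 , -0.31447491,  0.04084451]))
```

Lower the last bit, release, then rise and tilt back toward vertical.

jog_arm(
  deltas=[
    [[6, 0, 1, 0, 0, 0, 40], [3, 0, 0.5, 0, 0, 0, 40], [0, 0, 0, 0, 0, 0, 40]],
  ],
)

```text
clock: 29.5
eef_pos: [0.3687, -0.3147, 0.0399]
tool_rot: [-0.084, 0.763, 0.059, 0.638]
ft_force: [-0.4, -0.1, -3.4]
grip_width: 0.059
```

jog_arm(
  deltas=[
    [[0, 0, 0, 0, 0, 0, 82], [0, 0, 0, 0, 0, 0, 82], [0, 0, 0, 0, 0, 0, 82], [0, 0, 0, 0, 0, 0, 82], [0, 0, 0, 0, 0, 0, 82]],
  ],
)

```text
clock: 30.0
eef_pos: [0.3691, -0.3152, 0.043]
tool_rot: [-0.085, 0.76, 0.058, 0.641]
ft_force: [0.7, -0.1, 0.2]
grip_width: 0.0819
```

jog_arm(
  deltas=[
    [[-30, 0, -5, 0, 0, 0, 82], [-38, 0, -7, 0, 0, 0, 82], [-20, 0, -10, 0, 7, 0, 82], [-5, 0, -10, 0, 8, 0, 82], [-5, 0, -10, 0, 8, 0, 82]],
  ],
)

```text
clock: 30.5
eef_pos: [0.3449, -0.3154, 0.1471]
tool_rot: [-0.089, 0.877, 0.046, 0.47]
ft_force: [0.8, -1.0, -1.4]
grip_width: 0.0818
```

```bash
python3 - <<'E'
from tgt import *
p,r0,o=pose();print(p)
t=shot('top','t9.png');s=shot('side','s9.png')
print([b for b in blobs(red(t),5) if b[0][0]>290],[b for b in blobs(white(t),60) if b[0][0]>290])
a=cv2.resize(t[250:350,380:520],(560,400));b=cv2.resize(s[180:270,400:540],(560,360))
cv2.imwrite('pics/c9.png',np.vstack([a,b])[:560,:,::-1])
dies(t,((357,201),(475,305)))
E
```

```text
[ 0.34493697 -0.31539941  0.14714032]
[(array([469.08, 327.9 ]), 271)] [(array([412.92, 139.35]), 497), (array([347.54, 264.46]), 605), (array([469.67, 326.43]), 295)]
(357, 201) [ 0.6103 -0.0972] yaw%90 38.2 [0.063 0.061]
(475, 305) [ 0.3466 -0.3185] yaw%90 11.7 [0.065 0.049]
```

View pics/c9.png

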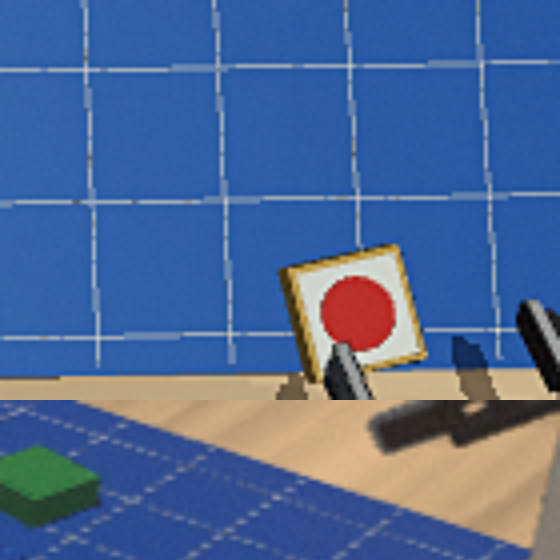

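```bash
python3 - <<'E'
from tgt import *
c=atz('top',(469.5,328.2),.022)[:2];print(c)
plan([((*c,.13),down(191.7),80),((*c,.06),down(191.7),80)],mm=40)
E
```

```text
[ 0.34054809 -0.32298103]
# n=7 d=[ -6.7  -5.1 -22.1] rv=[-10.7  55.7  -0.5]
[[[3.2,-0.5,0.8,-0.1,8.1,0.1,80],[3.1,-0.5,1.3,-0.1,8.1,0.1,80],[2.9,-0.5,1.7,-0.1,8.1,0.1,80],[2.6,-0.5,2.1,-0.1,8.1,0.1,80],[2.3,-0.5,2.4,-0.1,8.1,0.1,80]]]
[[[1.9,-0.5,2.7,-0.1,8.1,0.1,80],[1.5,-0.5,3,-0.1,8.1,0.1,80]]]
# n=2 d=[  0.   0. -70.] rv=[0. 0. 0.]
[[[0,0,35,0,0,0,80],[0,0,35,0,0,0,80]]]
```

jog_arm(
  deltas=[
    [[3, 0, 1, 0, 8, 0, 80], [3, 0, 1, 0, 8, 0, 80], [3, 0, 2, 0, 8, 0, 80], [3, 0, 2, 0, 8, 0, 80], [2, 0, 2, 0, 8, 0, 80]],
  ],
)

```text
clock: 31.1
eef_pos: [0.3375, -0.3177, 0.1334]
tool_rot: [-0.098, 0.986, 0.008, 0.135]
ft_force: [0.5, -0.6, -0.8]
grip_width: 0.0799
```

jog_arm(
  deltas=[
    [[2, 0, 3, 0, 8, 0, 80], [1.5, -0.5, 3, 0, 8, 0, 80], [0, 0, 0, 0, 0, 0, 80]],
  ],
)

```text
clock: 31.4
eef_pos: [0.3381, -0.317, 0.1253]
tool_rot: [-0.1, 0.995, -0.005, -0.008]
ft_force: [-0.2, -0.0, 0.3]
grip_width: 0.0799
```

```bash
python3 - <<'E'
from tgt import *
c=(.3405,-.323)
plan([((*c,.05),down(191.7),80)],mm=100)
s=shot('side')
w=[(b,[round(v,3) for v in atz('side',b[0],.022)]) for b in blobs(red(s),20) if b[0][0]>380];print(w)
E
```

```text
# n=1 d=[  2.4  -6.  -75.3] rv=[ 0.7 -0.9  0.2]
[[[-2.4,-5.7,75.3,-0.5,-1,-0.2,80]]]
[((array([485.34, 233.82]), 50), [np.float64(0.346), np.float64(-0.319), np.float64(0.022)])]
```

jog_arm(
  deltas=[
    [[-4, -5, 30, -0.5, -1, -0.2, 80], [0, 0, 30, 0, 0, 0, 80], [0, 0, 30, 0, 0, 0, 80], [0, 0, 10, 0, 0, 0, 80], [0, 0, 0, 0, 0, 0, 80]],
  ],
)

```text
clock: 31.95
eef_pos: [0.3365, -0.3189, 0.0183]
tool_rot: [-0.099, 0.995, 0.005, 0.005]
ft_force: [0.0, 0.0, 0.2]
grip_width: 0.0801
```

```bash
python3 - <<'E'
from tgt import *
plan([((.342,-.322,.002),down(191.7),80)],mm=100)
E
```

```text
# n=1 d=[  5.5  -3.1 -16.3] rv=[-0.7  0.5  0.3]
[[[-4.6,-4.3,16.3,0.6,0.6,-0.3,80]]]
```

jog_arm(
  deltas=[
    [[-4.6, -4.3, 12, 0.6, 0.6, -0.3, 80], [0, 0, 5, 0, 0, 0, 80], [0, 0, 0, 0, 0, 0, 40], [0, 0, 0, 0, 0, 0, 40], [0, 0, 0, 0, 0, 0, 40]],
  ],
)

```text
clock: 32.45
eef_pos: [0.3382, -0.322, 0.0021]
tool_rot: [-0.098, 0.995, 0.002, 0.002]
ft_force: [0.8, 0.3, -4.3]
grip_width: 0.0582
```

jog_arm(
  deltas=[
    [[0, 0, 0, 0, 0, 0, 40], [0, 0, -25, 0, 0, 0, 40], [0, 0, -35, 0, 0, 0, 40], [0, 0, -15, 0, 0, 0, 40], [0, 0, 0, 0, 0, 0, 40]],
  ],
)

```text
clock: 32.95
eef_pos: [0.3356, -0.3204, 0.0785]
tool_rot: [-0.098, 0.995, 0.004, 0.001]
ft_force: [-0.1, -0.7, -4.2]
grip_width: 0.0587
```

```bash
cat >> tgt.py <<'E'
def case(x,y):
    a=-.0946;c,s=np.cos(a),np.sin(a);return np.array([.526+c*x-s*y,.2362+s*x+c*y])
E
python3 - <<'E'
from tgt import *
q=case(.0525,-.113);print(q,get_obs()['grip_width'],get_obs()['ft_force'])
plan([((*q,.085),down(264.6),40)],mm=42)
E
```

```text
[0.5675914  0.11874615] 0.05872369883966347 [-0.12558437 -0.69154268 -4.16477281]
# n=12 d=[232.  439.1   6.5] rv=[-0.4 -0.2 73.3]
[[[-26.1,32.1,-0.2,0,0,-6.1,40],[-29.4,29.1,-0.3,0,0,-6.1,40],[-32.3,25.8,-0.3,0,0,-6.1,40],[-34.9,22.3,-0.3,0,0,-6.1,40],[-37.1,18.4,-0.3,0,0,-6.1,40]]]
[[[-38.8,14.4,-0.4,0,0,-6.1,40],[-40.1,10.2,-0.4,0,0,-6.1,40],[-41,5.8,-0.4,0,0,-6.1,40],[-41.4,1.4,-0.5,0,0,-6.1,40],[-41.3,-3,-0.5,0,0,-6.1,40]]]
[[[-40.7,-7.3,-0.5,0,0,-6.1,40],[-39.7,-11.6,-0.5,0,0,-6.1,40]]]
```

jog_arm(
  deltas=[
    [[-26, 32, -3, 0, 0, -6.1, 40], [-29, 29, -3, 0, 0, -6.1, 40], [-32, 26, -3, 0, 0, -6.1, 40], [-35, 22, -1, 0, 0, -6.1, 40], [-37, 18, -1, 0, 0, -6.1, 40]],
  ],
)

```text
clock: 33.45
eef_pos: [0.4308, -0.1369, 0.0877]
tool_rot: [-0.36, 0.933, 0.003, 0.001]
ft_force: [1.3, 0.5, -4.2]
grip_width: 0.0582
```

jog_arm(
  deltas=[
    [[-39, 14, -1, 0, 0, -6.1, 40], [-40, 10, 0, 0, 0, -6.1, 40], [-41, 6, 0, 0, 0, -6.1, 40], [-41, 1.4, 0, 0, 0, -6.1, 40], [-36, -3, 0, 0, 0, -6.1, 40]],
  ],
)

```text
clock: 33.95
eef_pos: [0.5217, 0.0511, 0.0835]
tool_rot: [-0.602, 0.798, 0.006, -0.001]
ft_force: [0.7, -1.8, -3.3]
grip_width: 0.0585
```

```bash
python3 - <<'E'
from tgt import *
q=case(.0525,-.113);print(pose()[0],get_obs()['grip_width'],get_obs()['ft_force'])
plan([((*q,.09),down(264.6),40)],mm=42)
E
```

```text
[0.52167429 0.0511278  0.08354686] 0.05850448818397558 [ 0.74281729 -1.83263833 -3.3449743 ]
# n=2 d=[45.9 67.6  6.5] rv=[-0.4 -0.5 10.5]
[[[-38.8,-12.8,-3.2,0.3,0.2,-5.3,40],[-37.5,-16.3,-3.2,0.3,0.2,-5.3,40]]]
```

jog_arm(
  deltas=[
    [[-38, -13, -4, 0.3, 0.2, -5.3, 40], [-37, -16, -2, 0.3, 0.2, -5.3, 40], [0, 0, 0, 0, 0, 0, 40]],
  ],
)

```text
clock: 34.25
eef_pos: [0.5677, 0.1252, 0.0846]
tool_rot: [-0.679, 0.734, 0.001, -0.002]
ft_force: [-0.3, -0.6, -3.1]
grip_width: 0.0586
```

```bash
python3 - <<'E'
from tgt import *
q=case(.0525,-.113);print(pose()[0],get_obs()['grip_width'])
plan([((*q,.085),down(264.6),40)],mm=42)
E
```

```text
[0.56769285 0.12515109 0.08458059] 0.05863201957912423
# n=1 d=[-0.1 -6.4  0.4] rv=[ 0.  -0.2 -1. ]
[[[6.4,-0.4,-0.4,0.2,-0.1,1,40]]]
```

jog_arm(
  deltas=[
    [[6, 0, 5, 0.2, 0, 1, 40], [0, 0, 25, 0, 0, 0, 40], [0, 0, 25, 0, 0, 0, 40], [0, 0, 10, 0, 0, 0, 40], [0, 0, 0, 0, 0, 0, 40]],
  ],
)

```text
clock: 34.75
eef_pos: [0.5615, 0.1148, 0.0117]
tool_rot: [-0.67, 0.742, 0.001, -0.005]
ft_force: [0.7, 0.1, -2.6]
grip_width: 0.0583
```

```bash
python3 - <<'E'
from tgt import *
q=case(.0525,-.113);print(pose()[0],get_obs()['ft_force'])
plan([((*q,.008),down(264.6),40)],mm=42)
E
```

```text
[0.56149482 0.11481394 0.01165578] [ 0.65559167  0.13757654 -2.59088829]
# n=1 d=[ 6.1  3.9 -3.7] rv=[ 0.3 -0.5  0.4]
[[[-4.5,-5.7,3.6,0.5,-0.3,-0.4,40]]]
```

jog_arm(
  deltas=[
    [[-4.5, -5.7, 1, 0.5, -0.3, -0.4, 40], [0, 0, 2.5, 0, 0, 0, 40], [0, 0, 0, 0, 0, 0, 40], [0, 0, 0, 0, 0, 0, 72], [0, 0, 0, 0, 0, 0, 72]],
  ],
)

```text
clock: 35.25
eef_pos: [0.5711, 0.1179, 0.012]
tool_rot: [-0.672, 0.74, -0.002, 0.003]
ft_force: [0.8, -0.6, -0.4]
grip_width: 0.0717
```

jog_arm(
  deltas=[
    [[0, 0, 0, 0, 0, 0, 72], [0, 0, -25, 0, 0, 0, 72], [0, 0, -40, 0, 0, 0, 72], [0, 0, -40, 0, 0, 0, 72], [0, 0, -20, 0, 0, 0, 72]],
  ],
)

```text
clock: 35.75
eef_pos: [0.5691, 0.118, 0.1406]
tool_rot: [-0.672, 0.74, -0.001, 0.002]
ft_force: [0.6, -0.4, 0.4]
grip_width: 0.072
```

```bash
python3 - <<'E'
from tgt import *
print(pose()[0],get_obs()['ft_force'])
c=(.6103,-.0972)
for Y in(218.2,308.2): plan([((*c,.15),down(Y),82)],mm=45)
E
```

```text
[0.56909972 0.11797755 0.1405725 ] [ 0.55836675 -0.35300046  0.38704494]
# n=6 d=[  41.2 -215.2    9.4] rv=[  0.1   0.3 -46.3]
[[[35,-10.3,-1.6,-0,0,7.7,82],[33.3,-14.9,-1.6,-0,0,7.7,82],[31,-19.2,-1.6,-0,0,7.7,82],[28.2,-23.2,-1.6,-0,0,7.7,82],[24.8,-26.8,-1.6,-0,0,7.7,82]]]
[[[21,-29.9,-1.6,-0,0,7.7,82]]]
# n=6 d=[  41.2 -215.2    9.4] rv=[-0.2  0.3 43.7]
[[[35,-10.3,-1.6,-0.1,-0,-7.3,82],[36.1,-5.8,-1.6,-0.1,-0,-7.3,82],[36.5,-1.1,-1.6,-0.1,-0,-7.3,82],[36.3,3.5,-1.6,-0.1,-0,-7.3,82],[35.6,8.1,-1.6,-0.1,-0,-7.3,82]]]
[[[34.3,12.5,-1.6,-0.1,-0,-7.3,82]]]
```

jog_arm(
  deltas=[
    [[35, -10, -1.6, 0, 0, 7.7, 82], [33, -15, -1.6, 0, 0, 7.7, 82], [31, -19, -1.6, 0, 0, 7.7, 82], [28, -23, -1.6, 0, 0, 7.7, 82], [25, -27, -1.6, 0, 0, 7.7, 82]],
  ],
)

```text
clock: 36.25
eef_pos: [0.6085, -0.0597, 0.1599]
tool_rot: [-0.384, 0.923, -0.003, 0.013]
ft_force: [0.4, 0.2, 0.1]
grip_width: 0.0818
```

jog_arm(
  deltas=[
    [[18, -27, 0, 0, 0, 7.7, 82], [0, 0, 0, 0, 0, 0, 82]],
  ],
)

```text
clock: 36.45
eef_pos: [0.6165, -0.0976, 0.1619]
tool_rot: [-0.315, 0.949, -0.004, 0.015]
ft_force: [-0.0, 0.9, 0.2]
grip_width: 0.0819
```

```bash
python3 - <<'E'
from tgt import *
s=shot('side','s10.png');t=shot('top','t10.png')
print([b for b in blobs(red(t),20)])
for m in masks_of('die_a_mid','side'): print(round(m['conf'],2),m['at'],np.round(atz('side',m['at'],.015),3))
print('expect die1 at side px',proj('side',[.6103,-.0972,.015]))
print(pose()[0]);plan([((.6103,-.0972,.03),down(218.2),82)],mm=200)
cv2.imwrite('pics/c10.png',np.hstack([cv2.resize(t[170:300,190:290],(400,520)),cv2.resize(s[170:300,280:380],(400,520))])[:,:,::-1])
E
```

```text
[(array([254.53, 221.09]), 246), (array([130.2 , 270.17]), 30), (array([193.17, 276.83]), 24), (array([242.93, 279.39]), 28)]
0.69 [286.2, 280.3] [0.564 0.116 0.015]
0.67 [336.2, 237.3] [ 0.603 -0.083  0.015]
expect die1 at side px [337.71583052 233.94073927]
[ 0.61566277 -0.0931744   0.1615962 ]
# n=1 d=[  -5.4   -4.  -131.6] rv=[-0.3  1.6  1. ]
[[[10,1.9,131.4,-0.8,1.4,-1,82]]]
```

View pics/c10.png

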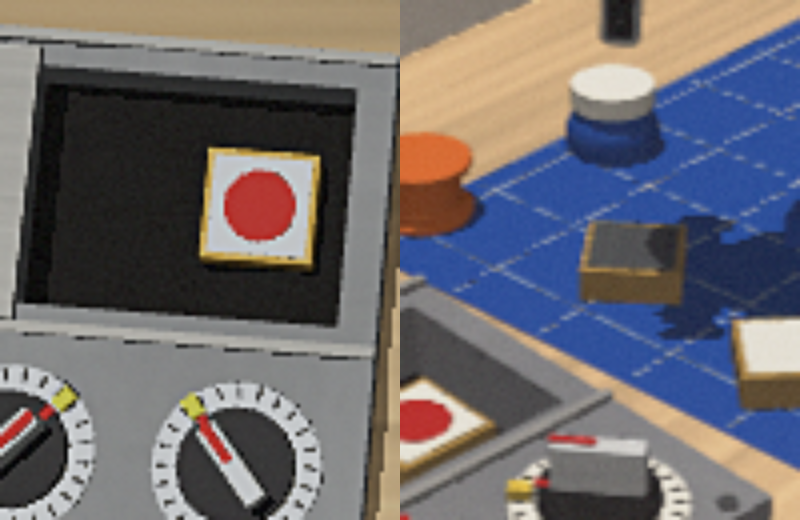

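jog_arm(
  deltas=[
    [[8, 2, 25, -0.8, 1.4, -1, 82], [2, 0, 40, 0, 0, 0, 82], [0, 0, 35, 0, 0, 0, 82], [0, 0, 15, 0, 0, 0, 82], [0, 0, 0, 0, 0, 0, 82]],
  ],
)

```text
clock: 37.1
eef_pos: [0.6054, -0.0902, 0.041]
tool_rot: [-0.335, 0.942, 0.001, -0.001]
ft_force: [-0.0, 0.2, 0.3]
grip_width: 0.082
```

```bash
python3 - <<'E'
from tgt import *
print(pose()[0]);plan([((.6103,-.0972,.003),down(218.2),82)],mm=200)
E
```

```text
[ 0.60543034 -0.09022793  0.04096334]
# n=1 d=[  4.9  -7.  -38. ] rv=[-0.  -0.1 -1. ]
[[[0.6,-8.6,37.9,0.1,-0.1,1,82]]]
```

jog_arm(
  deltas=[
    [[0.6, -8.6, 8, 0.1, -0.1, 1, 82], [0, 0, 18, 0, 0, 0, 82], [0, 0, 10, 0, 0, 0, 82], [0, 0, 2, 0, 0, 0, 82], [0, 0, 0, 0, 0, 0, 82]],
  ],
)

```text
clock: 37.6
eef_pos: [0.6128, -0.0957, 0.0029]
tool_rot: [-0.329, 0.944, -0.001, 0.001]
ft_force: [-0.2, -0.3, 0.3]
grip_width: 0.0818
```

jog_arm(
  deltas=[
    [[0, 0, 0, 0, 0, 0, 40], [0, 0, 0, 0, 0, 0, 40], [0, 0, 0, 0, 0, 0, 40], [0, 0, 0, 0, 0, 0, 40]],
  ],
)

```text
clock: 38.0
eef_pos: [0.6146, -0.0962, 0.006]
tool_rot: [-0.328, 0.945, -0.002, 0.003]
ft_force: [0.4, -0.3, -2.9]
grip_width: 0.0583
```

```bash
python3 - <<'E'
from tgt import *
p,r,o=pose();print(p,o['ft_force'],o['grip_width'])
plan([((.417,-.194,.05),down(175),40)],start=(p+[0,0,.05],down(218.2)),mm=40,dg=7)
E
```

```text
[ 0.61460689 -0.09624753  0.00600939] [ 0.42638652 -0.33043339 -2.89619948] 0.05827479593484417
# n=7 d=[-197.6  -97.8   -6. ] rv=[  0.    0.  -43.2]
[[[30.8,6.5,0.9,0,0,6.2,40],[31.3,3.1,0.9,0,0,6.2,40],[31.5,-0.3,0.9,0,0,6.2,40],[31.3,-3.6,0.9,0,0,6.2,40],[30.7,-7,0.9,0,0,6.2,40]]]
[[[29.8,-10.2,0.9,0,0,6.2,40],[28.5,-13.4,0.9,0,0,6.2,40]]]
```

jog_arm(
  deltas=[
    [[0, 0, -25, 0, 0, 0, 40], [0, 0, -25, 0, 0, 0, 40], [31, 6, 0, 0, 0, 6.2, 40], [31, 3, 0, 0, 0, 6.2, 40], [31, 0, 0, 0, 0, 6.2, 40]],
  ],
)

```text
clock: 38.5
eef_pos: [0.5308, -0.1371, 0.0555]
tool_rot: [-0.168, 0.986, -0.001, 0.004]
ft_force: [0.0, -0.9, -3.4]
grip_width: 0.0581
```

jog_arm(
  deltas=[
    [[31, -4, 0, 0, 0, 6.2, 40], [31, -7, 0, 0, 0, 6.2, 40], [30, -10, 0, 0, 0, 6.2, 40], [28, -13, 0, 0, 0, 6.2, 40], [0, 0, 0, 0, 0, 0, 40]],
  ],
)

```text
clock: 39.0
eef_pos: [0.407, -0.1927, 0.0535]
tool_rot: [0.059, 0.998, -0.0, 0.001]
ft_force: [0.5, 0.7, -2.6]
grip_width: 0.0586
```

```bash
python3 - <<'E'
from tgt import *
p,r,o=pose();print(p,o['ft_force'],o['grip_width'])
plan([((.417,-.194,.0075),down(175),40)],mm=100)
E
```

```text
[ 0.40703294 -0.19267663  0.05346585] [ 0.50011881  0.69341573 -2.55706796] 0.05855933520706823
# n=1 d=[ 10.   -1.3 -46. ] rv=[0.  0.1 1.7]
[[[-10,-0.1,46,-0,0.1,-1.7,40]]]
```

jog_arm(
  deltas=[
    [[-9, 0, 10, 0, 0, -1.7, 40], [0, 0, 22, 0, 0, 0, 40], [0, 0, 10, 0, 0, 0, 40], [0, 0, 2, 0, 0, 0, 40], [0, 0, 0, 0, 0, 0, 40]],
  ],
)

```text
clock: 39.5
eef_pos: [0.4212, -0.1942, 0.0074]
tool_rot: [0.04, 0.999, -0.001, 0.004]
ft_force: [0.3, 0.2, -2.8]
grip_width: 0.0586
```

```bash
python3 - <<'E'
from tgt import *
p,r,o=pose();print(p,o['ft_force'],r.apply([0,0,1]))
p2=np.array([.417,-.194,0]);T,rr,d=graspT(p2[:2],175)
w=p+[0.02,0,.1]
plan([(T-.08*d,rr,82)],start=(w,r),mm=45)
E
```

```text
[ 0.42123086 -0.19420921  0.00741004] [ 0.26569056  0.15578554 -2.84096181] [ 0.00697616 -0.00130864 -0.99997481]
# n=5 d=[ 30.8  -4.6 -40.1] rv=[ 3.4 40.3 -0.5]
[[[-6.2,-0.4,8.1,-0,8.1,0.1,82],[-7.2,-0.4,7.1,-0,8.1,0.1,82],[-8.2,-0.4,6,-0,8.1,0.1,82],[-8.9,-0.4,4.8,-0,8.1,0.1,82],[-9.5,-0.4,3.5,-0,8.1,0.1,82]]]
```

jog_arm(
  deltas=[
    [[0, 0, 1, 0, 0, 0, 40], [0, 0, 0, 0, 0, 0, 82], [0, 0, 0, 0, 0, 0, 82], [0, 0, 0, 0, 0, 0, 82], [0, 0, -25, 0, 0, 0, 82]],
  ],
)

```text
clock: 40.0
eef_pos: [0.4223, -0.1939, 0.0321]
tool_rot: [0.038, 0.999, -0.001, 0.004]
ft_force: [-0.7, 0.6, -0.3]
grip_width: 0.0822
```

jog_arm(
  deltas=[
    [[0, 0, -38, 0, 0, 0, 82], [-15, 0, -25, 0, 0, 0, 82], [-6, 0, 0, 0, 8, 0, 82], [-7, 0, 0, 0, 8, 0, 82], [-8, 0, 2, 0, 8, 0, 82]],
  ],
)

```text
clock: 40.5
eef_pos: [0.4571, -0.1986, 0.104]
tool_rot: [0.04, 0.979, 0.004, -0.202]
ft_force: [1.9, -1.1, 0.8]
grip_width: 0.0821
```

jog_arm(
  deltas=[
    [[-9, 0, 3, 0, 8, 0, 82], [-9.5, 0, 3, 0, 8, 0, 82], [0, 0, 0, 0, 0, 0, 82]],
  ],
)

```text
clock: 40.8
eef_pos: [0.473, -0.1994, 0.0791]
tool_rot: [0.038, 0.937, 0.011, -0.347]
ft_force: [-0.2, 0.1, -5.0]
grip_width: 0.0819
```

```bash
python3 - <<'E'
from tgt import *
t=shot('top','t11.png');s=shot('side','s11.png')
p,r,o=pose();print(p,r.apply([0,0,1]),o['joint_pos'])
for m in masks_of('die_a_mid','side'): print(round(m['conf'],2),m['at'],np.round(atz('side',m['at'],.015),3))
print('expect',proj('side',[.4172,-.194,.015]),proj('top',[.4172,-.194,.022]))
cs=[.4172,-.194];T,rr,d=graspT(cs,175);plan([(T-.03*d,rr,82)],mm=100)
crop(s,'c11.png',320,180,480,280,5)
E
```

```text
[ 0.47368526 -0.20047301  0.08975507] [-0.63630405  0.04366291 -0.77020173] [-0.31017571  0.93049837  0.56369641  1.88118887 -0.1532362  -0.17284484]
expect [429.39406418 246.60228281] [405.5280538  291.82884214]
# n=1 d=[-34.   5. -65.] rv=[ 0.7  0.7 -0.4]
[[[-14.6,2.9,72,-0.7,0.8,-0.1,82]]]
```

View pics/c11.png

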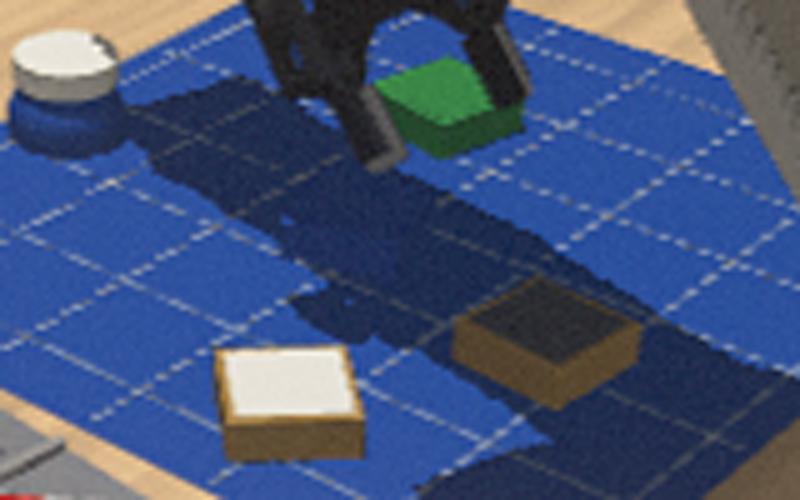

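jog_arm(
  deltas=[
    [[-14, 3, 25, -0.7, 0.8, 0, 82], [0, 0, 22, 0, 0, 0, 82], [0, 0, 15, 0, 0, 0, 82], [0, 0, 0, 0, 0, 0, 82]],
  ],
)

```text
clock: 41.35
eef_pos: [0.4497, -0.1989, 0.0579]
tool_rot: [0.045, 0.946, 0.01, -0.322]
ft_force: [-0.4, 0.7, 1.0]
grip_width: 0.0819
```

```bash
python3 - <<'E'
from tgt import *
cs=[.4172,-.194];T,rr,d=graspT(cs,175);print(pose()[0]);plan([(T,rr,82)],mm=100)
E
```

```text
[ 0.4497303  -0.19887931  0.05793845]
# n=1 d=[-28.7   4.5 -51.9] rv=[0.8 2.3 0.2]
[[[-8.7,2.5,58.9,-0.3,2.4,-0.6,82]]]
```

jog_arm(
  deltas=[
    [[-9, 2.5, 25, -0.3, 2.4, -0.6, 82], [0, 0, 20, 0, 0, 0, 82], [0, 0, 10, 0, 0, 0, 82], [0, 0, 0, 0, 0, 0, 82]],
  ],
)

```text
clock: 41.75
eef_pos: [0.4294, -0.1979, 0.0289]
tool_rot: [0.043, 0.945, 0.01, -0.324]
ft_force: [-0.9, 0.1, 0.9]
grip_width: 0.0819
```

```bash
python3 - <<'E'
from tgt import *
cs=[.4172,-.194];T,rr,d=graspT(cs,175);print(pose()[0]);plan([(T,rr,82)],mm=100)
E
```

```text
[ 0.4293502  -0.19787793  0.02891452]
# n=1 d=[ -8.4   3.5 -22.9] rv=[0.7 2.2 0.1]
[[[-7.2,3,23.4,-0.4,2.2,-0.4,82]]]
```

jog_arm(
  deltas=[
    [[-7, 3, 13, -0.4, 2.2, -0.4, 82], [0, 0, 9, 0, 0, 0, 82], [0, 0, 3, 0, 0, 0, 82], [0, 0, 0, 0, 0, 0, 82]],
  ],
)

```text
clock: 42.15
eef_pos: [0.4242, -0.1962, 0.0139]
tool_rot: [0.042, 0.942, 0.013, -0.333]
ft_force: [-0.1, 0.3, 0.9]
grip_width: 0.0819
```

```bash
python3 - <<'E'
from tgt import *
cs=[.4172,-.194];T,rr,d=graspT(cs,175);print(pose()[0]);plan([(T,rr,82)],mm=100)
E
```

```text
[ 0.42423043 -0.19621343  0.01387912]
# n=1 d=[-3.2  1.9 -7.9] rv=[0.4 1.1 0. ]
[[[-2.3,1.6,8.3,-0.2,1.1,-0.2,82]]]
```

Final nudge, close, lift and tilt.

jog_arm(
  deltas=[
    [[-2.5, 1.6, 11, -0.2, 1.1, -0.2, 82], [0, 0, 0, 0, 0, 0, 82], [0, 0, 0, 0, 0, 0, 40], [0, 0, 0, 0, 0, 0, 40], [0, 0, 0, 0, 0, 0, 40]],
  ],
)

```text
clock: 42.65
eef_pos: [0.4205, -0.1945, 0.0048]
tool_rot: [0.041, 0.939, 0.015, -0.34]
ft_force: [0.0, -1.7, -1.5]
grip_width: 0.0588
```

jog_arm(
  deltas=[
    [[0, 0, 0, 0, 0, 0, 40]],
  ],
)

```text
clock: 42.75
eef_pos: [0.4205, -0.1945, 0.0048]
tool_rot: [0.041, 0.939, 0.015, -0.34]
ft_force: [0.1, -0.5, 1.3]
grip_width: 0.0587
```

jog_arm(
  deltas=[
    [[16, 0, -19, 0, 0, 0, 40], [16, 0, -19, 0, 0, 0, 40], [16, 0, -19, 0, -4, 0, 40], [0, 0, 0, 0, -8, 0, 40], [0, 0, -2, 0, -8, 0, 40]],
  ],
)

```text
clock: 43.25
eef_pos: [0.4227, -0.1937, 0.0751]
tool_rot: [0.042, 0.984, 0.009, -0.171]
ft_force: [-0.7, -0.8, -3.8]
grip_width: 0.059
```

jog_arm(
  deltas=[
    [[0, 0, -3, 0, -8, 0, 40], [0, 0, -3, 0, -8, 0, 40], [0, 0, -3, 0, -8, 0, 40], [0, 0, -3, 0, -8, 0, 40], [0, 0, -3, 0, -8, 0, 40]],
  ],
)

```text
clock: 43.75
eef_pos: [0.4239, -0.1935, 0.0926]
tool_rot: [0.041, 0.981, -0.008, 0.191]
ft_force: [-0.2, -0.6, -3.7]
grip_width: 0.0589
```

```bash
python3 - <<'E'
from tgt import *
print(pose()[0],get_obs()['ft_force'],get_obs()['grip_width'])
plan([((.45,-.21,.10),down(206,-60),40),((.45,-.21,.09),down(206,-80),40)],mm=46,dg=7.5)
E
```

```text
[ 0.42389689 -0.19350519  0.09259854] [-0.17034128 -0.57364213 -3.65313514] 0.058875079624129835
# n=7 d=[ 26.1 -16.5   7.4] rv=[  7.1 -37.7  29.6]
[[[-4,-2,0.5,-2.9,-5.3,-3.4,40],[-3.8,-2.3,0.7,-2.9,-5.3,-3.4,40],[-3.6,-2.6,1,-2.9,-5.3,-3.4,40],[-3.4,-2.8,1.1,-2.9,-5.3,-3.4,40],[-3.1,-3.1,1.3,-2.9,-5.3,-3.4,40]]]
[[[-2.8,-3.3,1.4,-2.9,-5.3,-3.4,40],[-2.4,-3.5,1.5,-2.9,-5.3,-3.4,40]]]
# n=3 d=[  0.   0. -10.] rv=[  8.8 -18.    0. ]
[[[2.9,0,1.7,0,-6.7,-0,40],[3.1,0,1.3,-0,-6.7,0,40],[3.2,0,1,0,-6.7,0,40]]]
```

jog_arm(
  deltas=[
    [[-4, -2, 0.5, -2.9, -5.3, -3.4, 40], [-4, -2, 0.7, -2.9, -5.3, -3.4, 40], [-3.6, -2.6, 1, -2.9, -5.3, -3.4, 40], [-3.4, -2.8, 1, -2.9, -5.3, -3.4, 40], [-3, -3, 1.3, -2.9, -5.3, -3.4, 40]],
  ],
)

```text
clock: 44.25
eef_pos: [0.4328, -0.1972, 0.0965]
tool_rot: [-0.136, 0.896, 0.08, 0.414]
ft_force: [0.0, 0.0, -3.2]
grip_width: 0.0586
```

jog_arm(
  deltas=[
    [[-2.8, -3.3, 1.4, -2.9, -5.3, -3.4, 40], [-2.4, -3.5, 1.5, -2.9, -5.3, -3.4, 40], [0, 0, 0, 0, -6.7, 0, 40], [0, 0, 0, 0, -6.7, 0, 40], [0, 0, 0, 0, -6.7, 0, 40]],
  ],
)

```text
clock: 44.75
eef_pos: [0.4386, -0.2061, 0.0973]
tool_rot: [-0.18, 0.737, 0.143, 0.635]
ft_force: [0.7, -0.1, -2.3]
grip_width: 0.0586
```

```bash
python3 - <<'E'
from tgt import *
p,r0,o=pose();print(p,o['grip_width'],r0.apply([0,0,1]),o['joint_pos'])
gP=np.array([.4205,-.1945,.0048]);gR=R.from_quat([.041,.939,.015,-.34])
print(dielow(gP,gR,(.4172,-.194),175,p,r0))
t=shot('top');print([b for b in blobs(red(t),5) if b[0][0]>290],[b for b in blobs(white(t),60) if b[0][0]>290])
E
```

```text
[ 0.43859011 -0.20605741  0.0972616 ] 0.05858513256196796 [ 0.88473156  0.44085077 -0.15132968] [-1.10680447  0.6649349  -0.73475338  0.15990552  1.41887342 -1.57754032]
(array([ 0.00652829,  0.00021192, -0.00262993]), np.float64(0.05930501380421855), array([ 0.43533685, -0.20757358,  0.09120375]))
[(array([417.06, 276.33]), 160)] [(array([412.92, 139.35]), 497), (array([347.57, 264.46]), 604)]
```

jog_arm(
  deltas=[
    [[12, 0, 2, 0, 0, 0, 40], [12, 0, 2, 0, 0, 0, 40], [12, 0, 2, 0, 0, 0, 40], [12, 0, 2, 0, 0, 0, 40], [0, 0, 0, 0, 0, 0, 40]],
  ],
)

```text
clock: 45.3
eef_pos: [0.4372, -0.2053, 0.0358]
tool_rot: [-0.174, 0.744, 0.149, 0.628]
ft_force: [0.8, 1.3, 1.7]
grip_width: 0.059
```

```bash
python3 - <<'E'
from tgt import *
p,r0,o=pose();gP=np.array([.4205,-.1945,.0048]);gR=R.from_quat([.041,.939,.015,-.34])
print(p,r0.apply([0,0,1]),dielow(gP,gR,(.4172,-.194),175,p,r0)[1:])
E
```

```text
[ 0.43719157 -0.20530141  0.03584556] [ 0.88176482  0.44086613 -0.16771361] (np.float64(-0.0017248057467223465), array([ 0.43378785, -0.20673931,  0.02985163]))
```

jog_arm(
  deltas=[
    [[-2, 0, 0, 0, 0, 0, 40], [0, 0, 0, 0, 0, 0, 82], [0, 0, 0, 0, 0, 0, 82], [0, 0, 0, 0, 0, 0, 82], [0, 0, 0, 0, 0, 0, 82]],
  ],
)

```text
clock: 45.8
eef_pos: [0.4383, -0.2059, 0.0401]
tool_rot: [-0.176, 0.745, 0.148, 0.626]
ft_force: [-0.0, -0.3, 1.0]
grip_width: 0.0822
```

jog_arm(
  deltas=[
    [[0, 0, 0, 0, 0, 0, 82], [-30, 0, -5, 0, 0, 0, 82], [-38, 0, -7, 0, 0, 0, 82], [-20, 0, -10, 0, 7, 0, 82], [-5, 0, -10, 0, 8, 0, 82]],
  ],
)

```text
clock: 46.3
eef_pos: [0.423, -0.2107, 0.1347]
tool_rot: [-0.189, 0.824, 0.129, 0.518]
ft_force: [0.5, -0.7, 0.3]
grip_width: 0.0821
```

jog_arm(
  deltas=[
    [[-5, 0, -10, 0, 8, 0, 82], [3, 0, 0, 0, 8, 0, 82], [3, 0, 0, 0, 8, 0, 82], [3, 0, 0, 0, 8, 0, 82], [0, 0, 0, 0, 0, 0, 82]],
  ],
)

```text
clock: 46.8
eef_pos: [0.4112, -0.2193, 0.1446]
tool_rot: [-0.218, 0.938, 0.063, 0.263]
ft_force: [0.1, -0.6, 0.7]
grip_width: 0.0819
```

```bash
python3 - <<'E'
from tgt import *
p,r0,o=pose();print(p,r0.apply([0,0,1]))
t=shot('top','t12.png');s=shot('side','s12.png')
print([b for b in blobs(red(t),5) if b[0][0]>290],[b for b in blobs(white(t),60) if b[0][0]>290],[(b,atz('side',b[0],.022)) for b in blobs(red(s),30) if b[0][0]>370])
cv2.imwrite('pics/c12.png',np.hstack([cv2.resize(t[240:340,360:460],(400,400)),cv2.resize(s[190:290,360:460],(400,400))])[:,:,::-1])
E
```

```text
[ 0.41120625 -0.21933694  0.14460592] [ 0.46647417  0.2321208  -0.85353488]
[(array([418.25, 295.2 ]), 253)] [(array([412.92, 139.35]), 497), (array([347.54, 264.46]), 605), (array([418.92, 292.88]), 272)] [((array([439.23, 240.61]), 99), array([ 0.40915111, -0.22111194,  0.022     ]))]
```

View pics/c12.png

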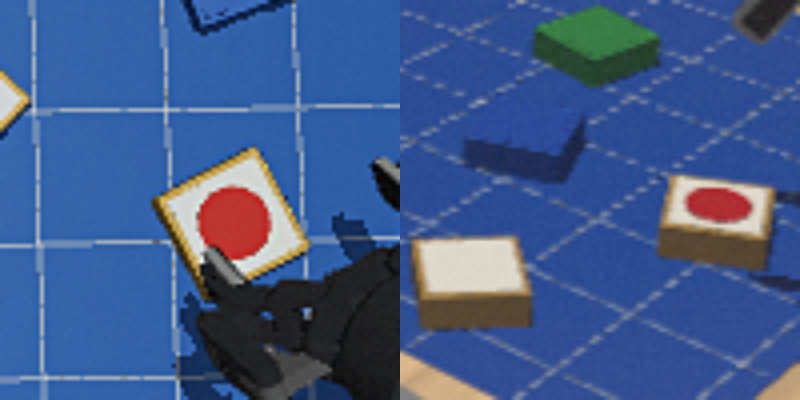

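```bash
python3 - <<'E'
from tgt import *
a=atz('top',(254.53,221.09),.028)[:2];b=atz('side',(286.2,280.3),.02)[:2];ca=case(0,0)
M=np.array([[np.cos(-.0946),-np.sin(-.0946)],[np.sin(-.0946),np.cos(-.0946)]]);print('die a local',M.T@(a-ca))
c=(atz('top',(418.6,295.4),.022)[:2]+atz('side',(439.4,240.8),.022)[:2])/2;print(atz('top',(418.6,295.4),.022),c)
plan([((*c,.12),down(207),80),((*c,.05),down(207),80)],mm=40)
E
```

```text
die a local [ 0.05474009 -0.11274038]
[ 0.40939886 -0.2208785   0.022     ] [ 0.40890478 -0.22076281]
# n=4 d=[  0.1  -2.3 -21.7] rv=[-14.5  27.9   1. ]
[[[3,-0.6,4.5,0.1,7.9,-0.3,80],[2.4,-0.6,4.9,0.1,7.9,-0.3,80],[1.7,-0.6,5.2,0.1,7.9,-0.3,80],[1,-0.5,5.3,0.1,7.9,-0.3,80]]]
# n=2 d=[  0.   0. -70.] rv=[0. 0. 0.]
[[[0,0,35,0,0,0,80],[0,0,35,0,0,0,80]]]
```

jog_arm(
  deltas=[
    [[3, -0.6, 4.5, 0, 8, -0.3, 80], [2.4, -0.6, 5, 0, 8, -0.3, 80], [1.7, -0.6, 5, 0, 8, -0.3, 80], [1, -0.5, 5, 0, 8, -0.3, 80], [0, 0, 0, 0, 0, 0, 80]],
  ],
)

```text
clock: 47.4
eef_pos: [0.3983, -0.2206, 0.1098]
tool_rot: [-0.229, 0.973, 0.008, -0.018]
ft_force: [0.4, 0.1, -0.1]
grip_width: 0.0797
```

jog_arm(
  deltas=[
    [[0, 0, 30, 0, 0, 0, 80], [0, 0, 30, 0, 0, 0, 80], [0, 0, 0, 0, 0, 0, 80]],
  ],
)

```text
clock: 47.7
eef_pos: [0.3917, -0.219, 0.0438]
tool_rot: [-0.227, 0.974, 0.014, -0.017]
ft_force: [-0.6, 0.6, 0.1]
grip_width: 0.0802
```

```bash
python3 - <<'E'
from tgt import *
print(pose()[0]);plan([((.4092,-.2208,.002),down(207),80)],mm=100)
E
```

```text
[ 0.39171486 -0.21903115  0.04381055]
# n=1 d=[ 17.5  -1.8 -41.8] rv=[-1.1 -2.3  0.7]
[[[-16,-10.8,41,2,-1.5,-0.7,80]]]
```

jog_arm(
  deltas=[
    [[-16, -10.8, 5, 2, -1.5, -0.7, 80], [0, 0, 20, 0, 0, 0, 80], [0, 0, 10, 0, 0, 0, 80], [0, 0, 0, 0, 0, 0, 80]],
  ],
)

```text
clock: 48.1
eef_pos: [0.4054, -0.2228, 0.0065]
tool_rot: [-0.229, 0.973, 0.004, 0.001]
ft_force: [-0.5, 0.3, 0.4]
grip_width: 0.0797
```

```bash
python3 - <<'E'
from tgt import *
print(pose()[0]);plan([((.4092,-.2208,.002),down(207),80)],mm=100)
E
```

```text
[ 0.40535034 -0.22283925  0.00652102]
# n=1 d=[ 3.8  2.  -4.5] rv=[-0.5 -0.   0.5]
[[[-4.3,0.1,4.5,0.4,0.2,-0.5,80]]]
```

jog_arm(
  deltas=[
    [[-4, 0, 4.5, 0.4, 0.2, -0.5, 80], [0, 0, 0, 0, 0, 0, 40], [0, 0, 0, 0, 0, 0, 40], [0, 0, 0, 0, 0, 0, 40], [0, 0, 0, 0, 0, 0, 40]],
  ],
)

```text
clock: 48.6
eef_pos: [0.4093, -0.2217, 0.0043]
tool_rot: [-0.233, 0.973, -0.0, 0.001]
ft_force: [0.1, 0.6, -2.4]
grip_width: 0.0583
```

jog_arm(
  deltas=[
    [[0, 0, -25, 0, 0, 0, 40], [0, 0, -35, 0, 0, 0, 40], [0, 0, -22, 0, 0, 0, 40], [0, 0, 0, 0, 0, 0, 40]],
  ],
)

```text
clock: 49.0
eef_pos: [0.4073, -0.2203, 0.0869]
tool_rot: [-0.233, 0.972, 0.002, -0.001]
ft_force: [0.9, -0.1, -3.1]
grip_width: 0.0583
```

```bash
python3 - <<'E'
from tgt import *
q=case(.0525,-.037);print(q,pose()[0],get_obs()['grip_width'],get_obs()['ft_force'])
plan([((*q,.09),down(264.6),40)],mm=44)
E
```

```text
[0.57477028 0.19440634] [ 0.40732947 -0.22032674  0.08688501] 0.05826854397763438 [ 0.88902824 -0.14833164 -3.12785624]
# n=11 d=[167.4 414.7   3.1] rv=[-0.1 -0.2 57.6]
[[[-30.7,26.7,-0.2,0,0,-5.2,40],[-33,23.8,-0.2,0,0,-5.2,40],[-35,20.7,-0.2,0,0,-5.2,40],[-36.8,17.4,-0.2,0,0,-5.2,40],[-38.2,14,-0.2,0,0,-5.2,40]]]
[[[-39.3,10.4,-0.3,0,0,-5.2,40],[-40.1,6.8,-0.3,0,0,-5.2,40],[-40.5,3.1,-0.3,0,0,-5.2,40],[-40.7,-0.6,-0.3,0,0,-5.2,40],[-40.4,-4.3,-0.3,0,0,-5.2,40]]]
[[[-39.9,-8,-0.3,0,0,-5.2,40]]]
```

jog_arm(
  deltas=[
    [[-31, 27, -3, 0, 0, -5.2, 40], [-33, 24, -3, 0, 0, -5.2, 40], [-35, 21, -1, 0, 0, -5.2, 40], [-37, 17, -1, 0, 0, -5.2, 40], [-38, 14, -1, 0, 0, -5.2, 40]],
  ],
)

```text
clock: 49.5
eef_pos: [0.4824, -0.0301, 0.0911]
tool_rot: [-0.448, 0.894, 0.002, -0.003]
ft_force: [-0.0, -0.0, -3.6]
grip_width: 0.0585
```

jog_arm(
  deltas=[
    [[-39, 10, -1, 0, 0, -5.2, 40], [-40, 7, 0, 0, 0, -5.2, 40], [-40, 3, 0, 0, 0, -5.2, 40], [-40, -1, 0, 0, 0, -5.2, 40], [-36, -4, 0, 0, 0, -5.2, 40]],
  ],
)

```text
clock: 50.0
eef_pos: [0.553, 0.1614, 0.0822]
tool_rot: [-0.646, 0.763, 0.005, -0.007]
ft_force: [0.2, -0.4, -2.6]
grip_width: 0.0585
```

jog_arm(
  deltas=[
    [[0, 0, 0, 0, 0, 0, 40]],
  ],
)

```text
clock: 50.1
eef_pos: [0.554, 0.166, 0.0802]
tool_rot: [-0.648, 0.761, 0.006, -0.006]
ft_force: [-0.2, -0.2, -3.5]
grip_width: 0.0586
```

```bash
python3 - <<'E'
from tgt import *
q=case(.0525,-.037);print(q,pose()[0],get_obs()['grip_width'],get_obs()['ft_force'])
plan([((*q,.09),down(264.6),40)],mm=44)
E
```

```text
[0.57477028 0.19440634] [0.55398852 0.16602946 0.08021235] 0.05855525098355667 [-0.17644239 -0.21553804 -3.5490322 ]
# n=1 d=[20.8 28.4  9.8] rv=[-0.  -1.   3.7]
[[[-31.3,-15.8,-10.1,1,-0.1,-3.7,40]]]
```

jog_arm(
  deltas=[
    [[-30, -15, -8, 1, -0.1, -3.7, 40], [0, 0, 0, 0, 0, 0, 40]],
  ],
)

```text
clock: 50.3
eef_pos: [0.5717, 0.1943, 0.083]
tool_rot: [-0.674, 0.739, 0.001, -0.003]
ft_force: [0.1, -0.9, -1.8]
grip_width: 0.0587
```

```bash
python3 - <<'E'
from tgt import *
q=case(.0525,-.037);print(q,pose()[0],get_obs()['grip_width'],get_obs()['ft_force'])
plan([((*q,.08),down(264.6),40)],mm=44)
E
```

```text
[0.57477028 0.19440634] [0.57172366 0.19430304 0.08304655] 0.05874190044336079 [ 0.08084962 -0.86797332 -1.78129951]
# n=1 d=[ 3.   0.1 -3. ] rv=[ 0.1 -0.3 -0.2]
[[[-0.4,-3,3,0.3,-0.2,0.2,40]]]
```

jog_arm(
  deltas=[
    [[0, -4, 20, 0.3, -0.2, 0.2, 40], [0, -2, 22, 0, 0, 0, 40], [0, -1, 12, 0, 0, 0, 40], [0, 0, 5, 0, 0, 0, 40], [0, 0, 0, 0, 0, 0, 40]],
  ],
)

```text
clock: 50.8
eef_pos: [0.5746, 0.1917, 0.0154]
tool_rot: [-0.672, 0.74, 0.002, -0.004]
ft_force: [0.0, -0.9, -1.8]
grip_width: 0.0583
```

```bash
python3 - <<'E'
from tgt import *
q=case(.0525,-.037);print(pose()[0],get_obs()['ft_force'])
plan([((*q,.0105),down(264.6),40)],mm=44)
E
```

```text
[0.57463576 0.19165289 0.01544988] [ 0.00833504 -0.88033937 -1.77888364]
# n=1 d=[ 0.1  2.8 -4.9] rv=[ 0.2 -0.5  0.1]
[[[-2.8,0.1,4.9,0.5,-0.2,-0.1,40]]]
```

jog_arm(
  deltas=[
    [[-2.8, 0, 5, 0.5, -0.2, -0.1, 40], [0, 0, 0, 0, 0, 0, 40], [0, 0, 0, 0, 0, 0, 72], [0, 0, 0, 0, 0, 0, 72], [0, 0, 0, 0, 0, 0, 72]],
  ],
)

```text
clock: 51.3
eef_pos: [0.578, 0.1953, 0.0143]
tool_rot: [-0.673, 0.74, -0.002, 0.004]
ft_force: [-0.3, -0.4, -0.8]
grip_width: 0.0721
```

jog_arm(
  deltas=[
    [[0, 0, -25, 0, 0, 0, 72], [0, 0, -40, 0, 0, 0, 72], [0, 0, -40, 0, 0, 0, 72], [0, 0, -30, 0, 0, 0, 72], [0, 0, 0, 0, 0, 0, 45]],
  ],
)

```text
clock: 51.8
eef_pos: [0.578, 0.1954, 0.1573]
tool_rot: [-0.673, 0.74, -0.003, 0.006]
ft_force: [0.3, -0.4, 0.1]
grip_width: 0.0591
```

```bash
python3 - <<'E'
from tgt import *
print(pose()[0]);plan([((.588,.325,.15),down(174.6),45)],mm=44,dg=8.3)
E
```

```text
[0.57801284 0.19541086 0.1572765 ]
# n=11 d=[ 10.  129.6  -7.3] rv=[  0.4   0.8 -89.9]
[[[-11.8,0.2,0.7,-0,0.1,8.2,45],[-11.7,1.9,0.7,-0,0.1,8.2,45],[-11.3,3.5,0.7,-0,0.1,8.2,45],[-10.7,5.1,0.7,-0,0.1,8.2,45],[-9.8,6.6,0.7,-0,0.1,8.2,45]]]
[[[-8.8,7.9,0.7,-0,0.1,8.2,45],[-7.6,9.1,0.7,-0,0.1,8.2,45],[-6.2,10.1,0.7,-0,0.1,8.2,45],[-4.7,10.8,0.7,-0,0.1,8.2,45],[-3.1,11.4,0.7,-0,0.1,8.2,45]]]
[[[-1.5,11.7,0.7,-0,0.1,8.2,45]]]
```

jog_arm(
  deltas=[
    [[-12, 0, 1, 0, 0, 8.2, 45], [-12, 2, 1, 0, 0, 8.2, 45], [-11, 3.5, 0, 0, 0, 8.2, 45], [-11, 5, 0, 0, 0, 8.2, 45], [-10, 6.6, 0, 0, 0, 8.2, 45]],
  ],
)

```text
clock: 52.3
eef_pos: [0.5857, 0.2555, 0.159]
tool_rot: [-0.356, 0.934, -0.001, 0.011]
ft_force: [0.3, 0.2, 0.0]
grip_width: 0.0447
```

jog_arm(
  deltas=[
    [[-9, 8, 1, 0, 0, 8.2, 45], [-7.6, 9, 1, 0, 0, 8.2, 45], [-6, 10, 1, 0, 0, 8.2, 45], [-4.7, 11, 1, 0, 0, 8.2, 45], [-3, 11, 1, 0, 0, 8.2, 45]],
  ],
)

```text
clock: 52.8
eef_pos: [0.5928, 0.3163, 0.153]
tool_rot: [0.009, 1.0, 0.003, 0.01]
ft_force: [0.2, 0.2, -0.6]
grip_width: 0.045
```

jog_arm(
  deltas=[
    [[-1.5, 11.7, 0, 0, 0, 8.2, 45], [0, 0, 0, 0, 0, 0, 45]],
  ],
)

```text
clock: 53.0
eef_pos: [0.5942, 0.3297, 0.1519]
tool_rot: [0.083, 0.997, 0.004, 0.01]
ft_force: [0.0, 0.6, 0.0]
grip_width: 0.0452
```

```bash
python3 - <<'E'
from tgt import *
print(pose()[0]);plan([((.588,.325,.09),down(174.6),45)],mm=100)
t=shot('top','t13.png');s=shot('side','s13.png')
for i in('t','s'):
    im=t if i=='t' else s; print(blobs(red(im),15))
cv2.imwrite('pics/c13.png',np.hstack([cv2.resize(t[170:300,180:290],(400,473)),cv2.resize(s[230:345,180:340],(400,288)).repeat(1,0) if 0 else cv2.resize(s[230:350,200:300],(400,473))])[:,:,::-1])
E
```

```text
[0.59417109 0.3297318  0.15190076]
# n=1 d=[ -6.2  -4.7 -61.9] rv=[-0.4  1.1  4.1]
[[[6.5,-6.3,61.7,0.5,1.1,-4.1,45]]]
[(array([218.13, 218.47]), 240), (array([254.46, 221.07]), 239), (array([193.17, 276.83]), 24), (array([242.93, 279.39]), 28)]
[(array([283.35, 274.56]), 139), (array([323.  , 279.33]), 15), (array([253.06, 289.78]), 157), (array([216.76, 333.88]), 25)]
```

View pics/c13.png

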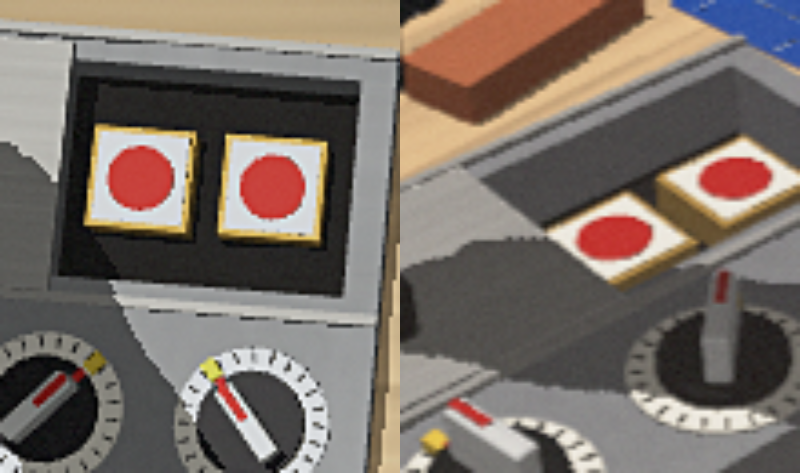

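Both red-disc dies lie flat and face up in the compartment (top px 218,218 and 254,221), and the dials are still on their marks. Now shutting the cover.

jog_arm(
  deltas=[
    [[6.5, -6, 20, 0.5, 1.1, -4.1, 45], [0, 0, 25, 0, 0, 0, 45], [0, 0, 12, 0, 0, 0, 45], [0, 0, 0, 0, 0, 0, 45]],
  ],
)

```text
clock: 53.5
eef_pos: [0.5877, 0.3207, 0.0948]
tool_rot: [0.041, 0.999, -0.0, 0.001]
ft_force: [0.2, 0.3, -0.7]
grip_width: 0.0453
```

```bash
python3 - <<'E'
from tgt import *
print(pose()[0]);plan([((.588,.3255,.0675),down(174.6),45)],mm=100)
E
```

```text
[0.5876586  0.32072338 0.09477819]
# n=1 d=[  0.3   4.8 -27.3] rv=[ 0.1  0.1 -0.7]
[[[0.1,4.8,27.3,-0.1,0.1,0.7,45]]]
```

jog_arm(
  deltas=[
    [[0, 4.8, 5, -0.1, 0.1, 0.7, 45], [0, 0, 14, 0, 0, 0, 45], [0, 0, 6, 0, 0, 0, 45], [0, 0, 0, 0, 0, 0, 45]],
  ],
)

```text
clock: 53.9
eef_pos: [0.5897, 0.326, 0.0705]
tool_rot: [0.048, 0.999, 0.002, 0.001]
ft_force: [0.3, -0.7, -0.1]
grip_width: 0.0452
```

```bash
python3 - <<'E'
from tgt import *
print(pose()[0]);plan([((.588,.3255,.068),down(174.6),45)],mm=100)
E
```

```text
[0.58969774 0.32600994 0.07050283]
# n=1 d=[-1.7 -0.5 -2.5] rv=[-0.2  0.2  0. ]
[[[1.6,-0.7,2.5,0.2,0.2,-0,45]]]
```

Close on the bar and slide −170 mm.

jog_arm(
  deltas=[
    [[1.5, -0.5, 1, 0.2, 0.2, 0, 0], [0, 0, 0, 0, 0, 0, 0], [0, 0, 0, 0, 0, 0, 0], [0, 0, 0, 0, 0, 0, 0], [0, -8, 0, 0, 0, 0, 0]],
  ],
)

```text
clock: 54.4
eef_pos: [0.5877, 0.3192, 0.07]
tool_rot: [0.046, 0.999, 0.001, 0.0]
ft_force: [1.0, 1.2, -1.1]
grip_width: 0.0105
```

jog_arm(
  deltas=[
    [[0, -18, 0, 0, 0, 0, 0], [0, -18, 0, 0, 0, 0, 0], [0, -18, 0, 0, 0, 0, 0], [0, -18, 0, 0, 0, 0, 0], [0, -18, 0, 0, 0, 0, 0]],
  ],
)

```text
clock: 54.9
eef_pos: [0.5794, 0.2292, 0.07]
tool_rot: [0.045, 0.999, 0.003, 0.001]
ft_force: [1.1, 2.6, -1.7]
grip_width: 0.0102
```

```bash
python3 - <<'E'
from tgt import *
p,r,o=pose();print(p,o['ft_force'],o['grip_width']);plan([((.5735,.1567,p[2]),down(174.6),0)],mm=18)
E
```

```text
[0.57939791 0.22923109 0.07000384] [ 1.09109402  2.61461253 -1.65722377] 0.010192399972825571
# n=5 d=[ -5.9 -72.5   0. ] rv=[-0.4  0.2 -0.3]
[[[-0.1,-14.6,-0.1,0.1,0,0.1,0],[-0.1,-14.6,-0.1,0.1,0,0.1,0],[-0.2,-14.6,-0.1,0.1,0,0.1,0],[-0.2,-14.6,-0,0.1,0,0.1,0],[-0.2,-14.6,-0,0.1,0,0.1,0]]]
```

jog_arm(
  deltas=[
    [[0, -17, 0, 0, 0, 0, 0], [0, -17, 0, 0, 0, 0, 0], [0, -17, 0, 0, 0, 0, 0], [0, -12, 0, 0, 0, 0, 0], [0, -6, 0, 0, 0, 0, 0]],
  ],
)

```text
clock: 55.4
eef_pos: [0.5728, 0.1567, 0.07]
tool_rot: [0.045, 0.999, 0.008, 0.002]
ft_force: [2.3, 21.7, -8.1]
grip_width: 0.0106
```

jog_arm(
  deltas=[
    [[0, -4, 0, 0, 0, 0, 0], [0, -3, 0, 0, 0, 0, 0], [0, -2, 0, 0, 0, 0, 0], [0, 0, 0, 0, 0, 0, 0]],
  ],
)

```text
clock: 55.8
eef_pos: [0.5728, 0.1571, 0.07]
tool_rot: [0.042, 0.999, 0.018, 0.002]
ft_force: [0.6, 0.8, -0.3]
grip_width: 0.0105
```

jog_arm(
  deltas=[
    [[0, -3, 0, 0, 0, 0, 0], [0, -2, 0, 0, 0, 0, 0]],
  ],
)

```text
clock: 56.0
eef_pos: [0.5728, 0.157, 0.0701]
tool_rot: [0.04, 0.999, 0.023, 0.002]
ft_force: [0.3, 8.7, -2.1]
grip_width: 0.0105
```

jog_arm(
  deltas=[
    [[0, 0, 0, 0, 0, 0, 45], [0, 0, 0, 0, 0, 0, 45], [0, 0, -25, 0, 0, 0, 45], [0, 0, -40, 0, 0, 0, 45], [0, 0, -40, 0, 0, 0, 45]],
  ],
)

```text
clock: 56.5
eef_pos: [0.5671, 0.1484, 0.1705]
tool_rot: [0.04, 0.999, 0.019, -0.006]
ft_force: [0.8, -0.2, 0.8]
grip_width: 0.0453
```

jog_arm(
  deltas=[
    [[10, -40, -5, 0, 0, 0, 45], [12, -42, -5, 0, 0, 0, 45], [12, -42, -5, 0, 0, 0, 45], [12, -42, -5, 0, 0, 0, 45], [12, -42, -5, 0, 0, 0, 45]],
  ],
)

```text
clock: 57.0
eef_pos: [0.4972, -0.0595, 0.1967]
tool_rot: [0.036, 0.999, 0.019, 0.004]
ft_force: [1.0, -1.3, -0.5]
grip_width: 0.045
```

jog_arm(
  deltas=[
    [[12, -42, -5, 0, 0, 0, 45], [12, -42, -5, 0, 0, 0, 45], [12, -42, -5, 0, 0, 0, 45], [12, -42, -5, 0, 0, 0, 45], [0, 0, 0, 0, 0, 0, 45]],
  ],
)

```text
clock: 57.5
eef_pos: [0.43, -0.2381, 0.2131]
tool_rot: [0.041, 0.999, 0.016, 0.005]
ft_force: [0.1, -0.2, -0.4]
grip_width: 0.0454
```

```bash
python3 - <<'E'
from dial import *
print(pose()[0])
t=shot('top','tf.png');s=shot('side','sf.png')
rt=[(248.5,286.3),(192,282),(135.5,277.7)]
yaw=-.0946;cx=np.array([np.cos(yaw),np.sin(yaw)]);cy=np.array([-np.sin(yaw),np.cos(yaw)])
for i in range(3):
    e,sz=bar(t,rt[i]);A=[atz('top',q,.08)[:2] for q in e];v=A[0]-A[1];print('pointer %.3f'%np.arctan2(v@cy,v@cx))
t0=cv2.imread('pics/t1.png')[:,:,::-1]
d=np.abs(t.astype(int)-t0).max(2)[170:262,105:290]>60;print('case area diff px vs start',d.sum())
print([b for b in blobs(white(t),60)])
cv2.imwrite('pics/fin.png',np.hstack([cv2.resize(t[90:330,100:400],(500,400)),cv2.resize(s[150:400,130:330],(300,400))])[:,:,::-1])
E
```

```text
[ 0.43001014 -0.23806376  0.21312265]
pointer 0.693
pointer -0.740
pointer 0.140
case area diff px vs start 0
[(array([412.89, 139.46]), 490), (array([347.54, 264.46]), 603), (array([135.76, 278.33]), 467), (array([191.79, 282.78]), 490), (array([248.68, 287.22]), 504), (array([186.73, 282.52]), 77), (array([248.19, 287.19]), 83)]
```

View pics/fin.png

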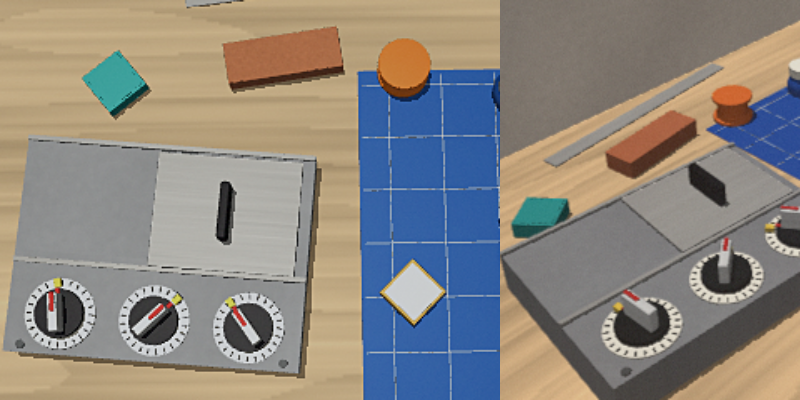

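```bash
python3 - <<'E'
from h import *
a=cv2.imread('pics/t3.png').astype(int);b=cv2.imread('pics/tf.png').astype(int)
for x in(136,192,248): print((np.abs(a-b).max(2)[258:308,x-22:x+22]>50).sum(),np.abs(a-b).max(2)[258:308,x-22:x+22].max())
a=cv2.imread('pics/s3.png').astype(int);b=cv2.imread('pics/sf.png').astype(int)
for x,y in((224,352),(280,320),(329,292)): print((np.abs(a-b).max(2)[y-25:y+25,x-28:x+28]>50).sum())
job_done()
E
```

```text
0 12
0 13
0 13
0
0
0
the job is handed in; nothing more can be done
```

The job is done and handed in at about 58 s of the 210 s.

- **Dials:** I turned all three until the red pointers met the yellow marks, then slid the cover open to its stop.
- **Dies:** There were three brass dies on the bench, and all three are now face up. The two with red discs lie flat in the compartment. The plain one lies on the bench.
- **Cover:** I slid it shut again to its stop. On the last nudges it met the stop with a peak wrist force of about 22 N.

**Last checks:**
- **Case picture:** The top view around the cover matches the picture taken before opening; no pixel differs beyond the threshold.
- **Dials:** They look unchanged in both cameras since they were set. The last pointer angles were 0.693, -0.740 and 0.140 rad (right, middle, left), against marks at about 0.70, -0.745 and 0.155 rad.
- **Compartment:** Just before closing, the pictures showed both marked dies lying flat and face up.
- **Things to leave alone:** The spool, jar, whetstone and look-alikes were not touched. The final views cover all except the green, blue and purple look-alikes.

**Disagreement:** One measurement disagreed. The left pointer read 0.169 rad just after it was set and 0.140 rad at the end, although its pictures are the same. I take that as noise in the angle measurement.

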